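# Pack the serving tubs away in the counter drawer

### The job

Pack away the cheese counter's empty white tubs: nest all the large loose tubs in one straight stack on the large tub fixed in the open drawer, then lay the wooden board flat and centred on top of the stack, and then stand the two small pots, nested one in the other, upright on the middle of the board. Then push the drawer gently fully home, keeping the stack upright, and leave the cheeses and the jar where they are.

Things in the scene. Friction and masses are not known exactly. Their poses are not given: they have to be found in the camera images.
- holder_base (a point): centre of the underside of the holder: a tub exactly like the large loose tubs (66 mm band, 48 mm tall) but fixed upright to the drawer's floor; the bottom of the stack. z up, x in the direction in which the drawer is pushed shut
- tub1: one of up to 4 alike large white stacking tubs (None if absent) standing upright on the counter: open top, wall 2.5 mm, straight band 66 mm diameter x 26 mm high above a tapered foot 22 mm high (54 mm diameter at the shoulder, 50 at the bottom); 48 mm tall. Origin: centre of underside, z up. Nested, its shoulder sits on the rim below, origin 26 mm above the tub below, its band free to grip
- tub2: one of up to 4 alike large white stacking tubs (None if absent) standing upright on the counter: open top, wall 2.5 mm, straight band 66 mm diameter x 26 mm high above a tapered foot 22 mm high (54 mm diameter at the shoulder, 50 at the bottom); 48 mm tall. Origin: centre of underside, z up. Nested, its shoulder sits on the rim below, origin 26 mm above the tub below, its band free to grip
- tub3: one of up to 4 alike large white stacking tubs (None if absent) standing upright on the counter: open top, wall 2.5 mm, straight band 66 mm diameter x 26 mm high above a tapered foot 22 mm high (54 mm diameter at the shoulder, 50 at the bottom); 48 mm tall. Origin: centre of underside, z up. Nested, its shoulder sits on the rim below, origin 26 mm above the tub below, its band free to grip
- tub4: one of up to 4 alike large white stacking tubs (None if absent) standing upright on the counter: open top, wall 2.5 mm, straight band 66 mm diameter x 26 mm high above a tapered foot 22 mm high (54 mm diameter at the shoulder, 50 at the bottom); 48 mm tall. Origin: centre of underside, z up. Nested, its shoulder sits on the rim below, origin 26 mm above the tub below, its band free to grip
- pot1: one of 2 alike small white stacking pots standing upright on the counter: open top, wall 2.5 mm, straight band 52 mm diameter x 24 mm high above a tapered foot 20 mm high (41 mm diameter at the shoulder, 37 at the bottom); 44 mm tall. Origin: centre of underside, z up. Nested, its origin is 24 mm above the pot below
- pot2: one of 2 alike small white stacking pots standing upright on the counter: open top, wall 2.5 mm, straight band 52 mm diameter x 24 mm high above a tapered foot 20 mm high (41 mm diameter at the shoulder, 37 at the bottom); 44 mm tall. Origin: centre of underside, z up. Nested, its origin is 24 mm above the pot below
- board: flat wooden separator board, 130 x 60 x 12 mm (its x, y, z), lying on the counter. Origin: centre of its underside, x along its length
- drawer (a joint): how far the low open-topped drawer stands out of its well, m: 0 = fully home against its stop, up to 0.14 as it comes out towards the robot. It stays where it is left and slides with about 3 N of friction
- drawer_handle (a point): middle of the drawer's dark bar handle: 110 mm long, parallel to and 35 mm off the wooden front (210 mm wide, top 54 mm above the counter), bar 38 mm above the counter, nothing on its robot side. Its x axis points the way the drawer shuts. Drawer walls reach 40 mm, the well's 55 mm above the counter; both open-topped
- cheese_wheel: bystander: small brown cheese wheel, 110 mm across, 60 mm high; origin under its middle
- cheese_wedge: bystander: yellow cheese wedge, 150 x 90 x 65 mm; origin under its middle
- olive_jar: bystander: glass jar, 66 mm across, 110 mm high; origin under its middle
There are look-alikes about, which are no part of the job. What is shaped like the tub2 but black or green is not meant.

How it is judged:
By the outcome, as a careful person would: the job done as asked, in the order asked, and still so for the second after the job is handed in, with the robot touching nothing.
Of tub1, tub2, tub3, tub4 only 2 to 4 are there at a start; the rules pass over those that are not, and their reading is None.
At some moment in a run one of tub1, tub2, tub3, tub4 may be knocked a few centimetres aside while the robot is not near it.
It also fails if it takes over 210 s, if anything falls off the work surface, if the arm or the gripper's body presses on something with over 40 N, if the wrist force passes 120 N, or if a joint passes its speed limit or range.

### The arm

A 6-joint arm with a two-finger parallel gripper is mounted at the origin on the work surface. World frame = base frame: x ahead of the robot, y to its left, z up, the work surface at z = 0. Lengths are in mm, angles in degrees, forces in N, time in s.
With the tool pointing down it reaches from about 350 to 975 mm from the base axis. Payload 17.4 kg.
Tool frame: the origin (TCP) lies midway between the tips of the shut fingers; the grasp point (between the pads) lies tcp_to_grasp behind it (tcp_to_grasp is the distance from the TCP to the grasp point, in mm); x points along the fingers, z is the direction in which the jaws open and shut, and the axes are right-handed (so a half turn about x gives the same grasp; the last joint's range is limited). The gripper opens to 85 mm and grips with 20 to 120 N. Pads are 22 mm wide; open, the fingers measure 114 mm over their backs; the gripper's body (76 mm by 85 mm) begins 54 mm behind the grasp point. The pads swing forward as they close: fully open they stand 13 mm farther back than shut.
Start: joints at [61.948, 6.646, 82.598, -0, 90.757, -2.166], TCP at [294.704, 607.274, 231.303] pointing down, gripper open.
Joint ranges: [-162.19, 162.19], [-47.58, 125.68], [4.15, 143.07], [-65.23, 245.23], [0.69, 171.88], [-170.13, 170.13]. Speed limits (degrees/s): [108.29, 108.29, 127.2, 180, 180, 180].

### API

Orientations are given as a 3x3 rotation matrix whose columns are the frame's x, y, z axes.
In Python, from rig import observe, snapshot, get_calibration, close_job, tcp_to_grasp gives the robot as it stands. The module is installed in compiled form; this text tells all that it offers.
- The arm moves only by the tool step_arm, never from a script. Its argument "motion" is text: rows parted by semicolons, each of 5 numbers parted by spaces: the shift along the tool's x, y, z in units of 30 mm (1.0 is 30 mm), then the turn about the tool's x in units of 6 degrees (1.0 is 6 degrees), then the finger opening in mm, from 0 to 85.4. A call has 1 to 10 rows; each row shifts and turns the commanded pose from where the row before left it, along the tool's axes as they then stand; what a row does not reach is not made up. A row lasts 1/12 s, in which the tool goes at most 41.7 mm and 7.16 degrees, less where a joint would pass 70% of its speed; a pose out of reach is approached as far as the arm can. A call is refused whole if a number of a shift passes 1 or a number of a turn 1, either way. A call with a gripper value outside its range is refused whole. The fingers move at their own pace and stop on an object; the grip force is fixed at half the most. Time passes only in rows, so rows that do not move let the fingers close. It gives the time, the measured TCP pose, the force and the opening at its end, in the units of the state.
- observe(): the state, without advancing time (a new reading comes with each control period).
- snapshot(name): name is "side" or "top" or "wrist"; returns (picture, depth): 400x640x3 uint8, red, green, blue; 400x640 float32, mm along the optical axis (not along the pixel's ray), 0 where there is no reading.
- get_calibration(name): a dict with "fx", "fy", "cx", "cy" (pixels), "xyz" and "orientation" of the camera in the world. Camera axes: x right, y down, z forward; pixel columns grow to the right and rows downward; lengths in mm; the calibration is good to about 2 mm. A picture is of the moment at which its call begins: read the wrist's pose just before it. get_calibration takes no time and is no camera call; for the wrist camera it gives the pose at the moment of the call.
- close_job(): hands the job in, once; it reports no verdict.
The state is a dict: "time_s": time; "joints": joint angles; "qd": joint speeds; "joint_efforts": joint torques, N m; "position": TCP position; "ee_rot": TCP orientation; "wrist_force": force on the tool from outside, world axes, zero at the start; "wrist_torque": the same for the moment, N m; "finger_gap": opening from 0.0 (shut) to 1.0 (fully open).
Only numpy, scipy, OpenCV 4.12 (cv2) and the standard library are available. Lean on these libraries where they do the work, as an engineer would, in place of code of your own. Each camera call takes 0.05 s, during which the arm holds its last target.

## Working session

There is one attempt and no reset: what is moved stays moved. The work goes in short steps, Python scripts to look and compute and a tool call to move; the robot and the scene stay as the last step left them, time stands still between calls to the robot, and variables do not carry over. Pictures are saved under pics/ and viewed, and the job is handed in when it is done.

Besides the shell and the picture viewer there is one more tool, called after ">>>" as a command line: name --argument value ..., lists and objects as JSON in quotes. step_arm: Moves the arm, as the interface text tells. Its arguments: {"type":"object","properties":{"motion":{"type":"string"}},"required":["motion"]}

```bash
mkdir -p pics; cat > h.py <<'E'
import numpy as np, cv2
from rig import observe, snapshot, get_calibration, close_job, tcp_to_grasp
def snap(name,fn):
    c=get_calibration(name); im,d=snapshot(name)
    cv2.imwrite('pics/'+fn+'.png',im[:,:,::-1]); np.savez('pics/'+fn+'.npz',im=im,d=d,**{k:np.array(v) for k,v in c.items()})
    return im,d,c
def pts(d,c):
    v,u=np.mgrid[0:d.shape[0],0:d.shape[1]]
    P=np.stack([(u-c['cx'])/c['fx']*d,(v-c['cy'])/c['fy']*d,d],-1)
    return P@np.array(c['orientation']).T+np.array(c['xyz'])
def ray(u,v,z,c):
    r=np.array(c['orientation'])@np.array([(u-c['cx'])/c['fx'],(v-c['cy'])/c['fy'],1.])
    o=np.array(c['xyz']); return o+r*(z-o[2])/r[2]
E
python3 - <<'E'
from h import *
print(tcp_to_grasp if not callable(tcp_to_grasp) else tcp_to_grasp())
for n in ['side','top','wrist']:
    im,d,c=snap(n,n+'0'); print(n,{k:np.round(v,2).tolist() for k,v in c.items()}); 
s=observe(); print({k:np.round(v,3).tolist() for k,v in s.items()})
E
```

```text
18.700000000000003
side {'fx': 487.1, 'fy': 487.1, 'cx': 318.58, 'cy': 189.25, 'xyz': [412.99, 1026.38, 1315.35], 'orientation': [[-0.99, -0.1, 0.1], [-0.14, 0.77, -0.62], [-0.02, -0.62, -0.78]]}
top {'fx': 402.71, 'fy': 402.71, 'cx': 318.32, 'cy': 194.66, 'xyz': [422.74, 34.21, 1050.5], 'orientation': [[0.01, -0.98, 0.18], [-1.0, -0.0, 0.02], [-0.02, -0.18, -0.98]]}
wrist {'fx': 301.3, 'fy': 301.3, 'cx': 321.69, 'cy': 197.23, 'xyz': [231.69, 638.68, 373.26], 'orientation': [[0.44, 0.86, 0.25], [0.9, -0.42, -0.12], [-0.0, 0.28, -0.96]]}
{'time_s': 0.15, 'joints': [61.947, 6.668, 82.626, -0.001, 90.754, -2.166], 'qd': [0.07, -0.058, -0.169, -0.009, -0.005, 0.032], 'joint_efforts': [0.001, -73.251, -63.285, 0.0, 0.005, -0.0], 'position': [294.658, 607.148, 230.747], 'ee_rot': [[-0.0, -0.9, 0.437], [-0.001, 0.437, 0.9], [-1.0, 0.0, -0.001]], 'wrist_force': [0.649, -0.621, 0.795], 'wrist_torque': [0.022, 0.054, 0.013], 'finger_gap': 0.999}
```

View pics/top0.png

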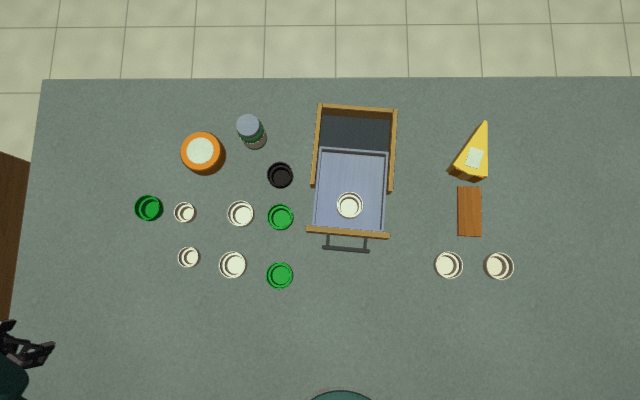

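View pics/side0.png

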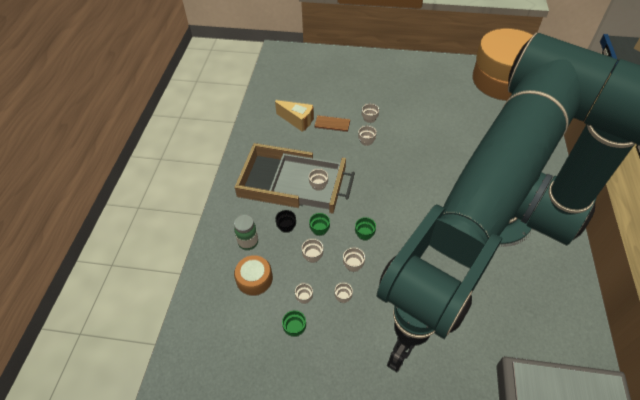

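View pics/wrist0.png

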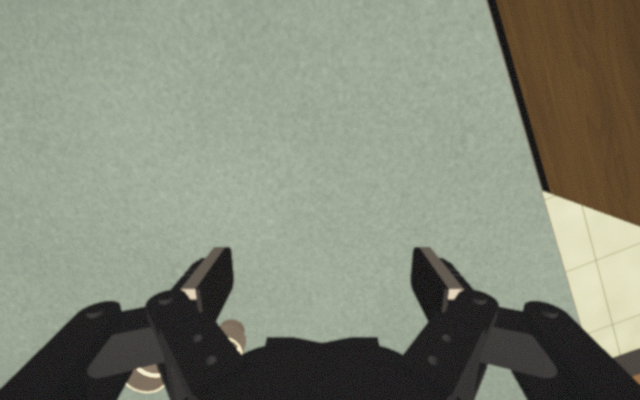

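The top view shows white large tubs at (240,213), (232,264), (448,265) and (499,266), the holder at (349,205), small pots at (185,212) and (188,257), and the board at (470,211). The look-alikes are green at (148,208), (280,217) and (280,275), and black at (280,175). I'm choosing only the white ones. Next I'll measure them.

```bash
cat >> h.py <<'E'
def load(fn):
    z=np.load('pics/'+fn+'.npz'); return z['im'],z['d'],{k:z[k] for k in ['fx','fy','cx','cy','xyz','orientation']}
def whites(im,d,c,zmin=15):
    P=pts(d,c); hsv=cv2.cvtColor(im,cv2.COLOR_RGB2HSV)
    m=((hsv[:,:,1]<70)&(hsv[:,:,2]>110)&(P[:,:,2]>zmin)&(P[:,:,2]<400)&(d>0)).astype(np.uint8)
    n,l,st,ce=cv2.connectedComponentsWithStats(m); out=[]
    for i in range(1,n):
        if st[i,4]<60: continue
        Q=P[l==i]; top=np.percentile(Q[:,2],97); r=Q[Q[:,2]>top-5]
        A=np.c_[r[:,:2],np.ones(len(r))]; s=np.linalg.lstsq(A,(r[:,:2]**2).sum(1),rcond=None)[0]
        cx,cy=s[0]/2,s[1]/2; R=np.sqrt(max(0,s[2]+cx*cx+cy*cy))
        out.append((ce[i].round(),st[i,4],round(top,1),round(cx,1),round(cy,1),round(R*2,1),len(r)))
    return out
E
python3 - <<'E'
from h import *
for n in ['top0','side0']:
    im,d,c=load(n); print(n)
    for o in whites(im,d,c): print(*o)
    P=pts(d,c)
    hsv=cv2.cvtColor(im,cv2.COLOR_RGB2HSV)
    if n=='top0':
        for p in [(469,211),(345,243),(333,249),(362,249),(350,235),(330,190),(355,130),(322,130),(394,150),(200,150),(249,125)]: print(p,P[p[1],p[0]].round(1))
        im2=cv2.resize(im[90:290,130:530],(800,400),interpolation=cv2.INTER_CUBIC); cv2.imwrite('pics/crop0.png',im2[:,:,::-1])
E
```

```text
top0
[247. 124.] 396 112.9 773.8 231.0 39.9 339
[200. 150.] 533 63.9 722.7 362.1 48.5 449
[349. 188.] 700 43.9 628.1 -25.7 218.7 475
[474. 157.] 273 69.1 701.2 -334.1 35.7 244
[349. 205.] 413 59.6 583.3 -21.8 63.0 82
[239. 213.] 237 50.4 562.3 254.0 62.9 80
[183. 211.] 158 46.2 565.8 398.4 49.0 60
[187. 256.] 163 46.1 453.3 381.2 48.6 61
[231. 264.] 251 50.0 434.4 268.6 63.1 81
[450. 265.] 295 50.5 436.4 -263.2 63.2 83
[501. 266.] 287 50.2 434.4 -385.7 62.9 99
(469, 211) [ 573.6 -332.9   11. ]
(345, 243) [490.6 -12.5   2.2]
(333, 249) [473.2  19.1  39.9]
(362, 249) [473.4 -52.7  41.9]
(350, 235) [508.7 -23.8  33. ]
(330, 190) [629.   26.4   9. ]
(355, 130) [797.  -41.8   2.1]
(322, 130) [ 7.981e+02  4.820e+01 -3.000e-01]
(394, 150) [ 725.1 -137.4   52.3]
(200, 150) [722.8 360.3  61.8]
(249, 125) [771.7 226.5 110.9]
side0
[299. 109.] 80 72.6 704.3 -329.5 36.0 32
[369. 111.] 176 51.7 436.9 -384.1 63.1 32
[366. 133.] 196 52.3 439.0 -260.5 62.5 32
[306. 174.] 248 47.3 634.1 -22.7 220.9 70
[318. 177.] 258 62.2 584.6 -20.8 63.0 43
[567. 203.] 118 233.8 -150.5 94.5 113.5 45
[243. 222.] 233 115.3 775.7 231.3 40.5 143
[312. 248.] 240 51.7 563.4 255.2 63.4 54
[353. 257.] 258 52.0 435.6 270.1 63.2 50
[252. 270.] 391 66.1 722.7 361.0 48.0 234
[303. 292.] 192 48.6 566.6 400.4 49.3 33
[343. 291.] 197 48.8 453.7 382.4 48.3 33
[565. 384.] 3393 89.7 -113.1 577.1 154.7 2082
```

View pics/crop0.png

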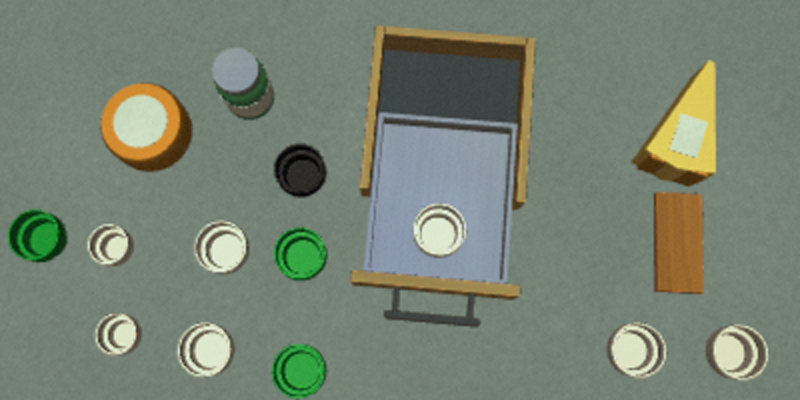

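The crop confirms four white large tubs and two small white pots. Drawer yaw, handle and board come next.

```bash
python3 - <<'E'
from h import *
im,d,c=load('top0'); P=pts(d,c); hsv=cv2.cvtColor(im,cv2.COLOR_RGB2HSV)
print(P[330:360,100:120,2].mean(), np.median(P[300:320,200:300,2]))
# board
m=((hsv[:,:,0]<15)&(hsv[:,:,1]>110)).astype(np.uint8); 
b=np.zeros_like(m); b[180:242,450:488]=m[180:242,450:488]
v,u=np.nonzero(b); q=np.array([ray(x,y,12,c)[:2] for x,y in zip(u,v)],np.float32); print('board',cv2.minAreaRect(q))
# handle
b=((hsv[:,:,2]<75)).astype(np.uint8)*0; b[234:256,318:375]=(hsv[234:256,318:375,2]<75)
q=np.array([ray(x,y,38,c)[:2] for y,x in zip(*np.nonzero(b))],np.float32); print('handle',cv2.minAreaRect(q),len(q))
# front wood
m=((hsv[:,:,0]<25)&(hsv[:,:,1]>90)).astype(np.uint8); b=m*0; b[220:242,300:395]=m[220:242,300:395]
b&=(P[:,:,2]>45).astype(np.uint8)
q=np.array([ray(x,y,54,c)[:2] for y,x in zip(*np.nonzero(b))],np.float32); print('front',cv2.minAreaRect(q),len(q))
# well walls
b=m*0; b[95:190,300:400]=m[95:190,300:400]; b&=(P[:,:,2]>45).astype(np.uint8)
q=np.array([ray(x,y,55,c)[:2] for y,x in zip(*np.nonzero(b))],np.float32); print('well',cv2.minAreaRect(q),len(q))
b=(P[:,:,2]>35)&(P[:,:,2]<50)&(hsv[:,:,0]>95)&(hsv[:,:,0]<140); b[:, :305]=0;b[:,395:]=0
q=P[b][:,:2].astype(np.float32); print('drawerwalls',cv2.minAreaRect(q),len(q))
E
```

```text
1.2270114439080244 -0.35727404118858885
board ((574.1908569335938, -327.73394775390625), (130.94349670410156, 55.587711334228516), 0.7647369503974915)
handle ((488.33343505859375, -11.877071380615234), (115.18571472167969, 39.076744079589844), 85.2308349609375) 236
front ((515.701171875, -15.186050415039062), (207.9330596923828, 15.380648612976074), 85.03540802001953) 504
well ((736.019775390625, -34.957855224609375), (209.2703399658203, 220.05841064453125), 85.07640075683594) 1178
drawerwalls ((603.96484375, -23.549415588378906), (179.9787139892578, 261.2684020996094), 85.12019348144531) 659
```

>>> step_arm --motion "0 0 0 -1 85;0 0 0 -1 85;0 0 0 -1 85;0 0 0 -1 85;0 0 0 -0.33 85;0 0 -0.5 0 85;0 0 -1 0 85;0 0 -1 0 85;0 0 -1 0 85;0 0 -1 0 85"

```text
time_s: 0.98
position: [294.7, 470.9, 230.8]
ee_rot: [[-0.0, -1.0, -0.002], [-0.0, -0.002, 1.0], [-1.0, 0.0, -0.0]]
wrist_force: [0.3, -0.3, 1.2]
finger_gap: 0.997
```

>>> step_arm --motion "0 -0.8 -1 0 85;0 -0.8 -1 0 85;0 -0.8 -1 0 85;0 -0.8 -1 0 85;0 -0.8 -1 0 85;0 -0.7 -1 0 85;0 0 -0.7 0 85;0 0 0 0 85;0 0 0 0 85"

```text
time_s: 1.73
position: [436.5, 270.7, 231.3]
ee_rot: [[-0.0, -1.0, 0.0], [0.0, 0.0, 1.0], [-1.0, 0.0, 0.0]]
wrist_force: [-0.2, 0.4, 0.7]
finger_gap: 0.996
```

```bash
cat > look.py <<'E'
import sys
from h import *
s=observe(); print(round(s['time_s'],2),s['position'],np.round(s['ee_rot'],3).tolist(),np.round(s['wrist_force'],1))
for n in sys.argv[2:]:
    im,d,c=snap(n,sys.argv[1]+n); print(n)
    for o in whites(im,d,c): print(*o)
E
python3 look.py a top side wrist
```

```text
1.73 [436.46191814 270.69338077 231.28122982] [[-0.0, -1.0, 0.0], [0.0, 0.0, 1.0], [-1.0, 0.0, 0.0]] [-0.2  0.4  0.7]
top
[247. 124.] 401 113.2 773.4 230.6 40.5 320
[200. 150.] 535 63.9 722.8 361.3 48.9 461
[350. 188.] 730 43.8 628.6 -24.7 218.7 510
[474. 157.] 276 69.4 701.2 -334.4 35.5 237
[349. 205.] 431 59.9 583.4 -21.9 63.0 84
[239. 212.] 260 49.7 562.4 253.9 62.9 84
[234. 266.] 179 51.0 435.7 256.9 63.3 57
[450. 265.] 310 50.2 436.4 -263.1 63.0 91
[501. 266.] 322 50.2 434.3 -385.7 62.9 106
side
[299. 109.] 79 72.0 702.5 -333.2 32.0 34
[509. 167.] 374 234.0 2.1 -0.3 156.2 218
[306. 175.] 254 46.6 632.9 -21.3 218.0 96
[318. 178.] 290 60.8 584.7 -21.1 62.5 43
[480. 212.] 95 55.0 6.3 7.8 159.0 38
[550. 215.] 177 245.7 -96.7 150.6 94.5 49
[243. 222.] 233 116.2 775.2 233.7 40.4 107
[241. 242.] 60 62.9 779.8 239.9 47.8 8
[312. 248.] 258 52.2 563.5 255.2 62.9 47
[353. 258.] 280 52.1 435.6 270.4 62.7 51
[252. 270.] 387 66.3 723.5 360.8 48.2 213
[303. 292.] 201 47.1 566.4 399.8 49.5 43
[343. 292.] 209 46.7 454.0 382.1 48.7 52
[565. 383.] 3422 89.8 -112.7 578.5 152.5 2061
wrist
[319. 176.] 1651 48.9 435.5 270.1 62.8 468
[418. 190.] 1296 44.9 454.2 382.1 49.0 398
[ 86. 212.] 109 43.9 532.0 -10.2 115.7 109
[308. 275.] 1741 48.9 563.3 255.5 62.9 460
[ 24. 300.] 694 41.5 601.6 -138.8 111.0 690
[406. 273.] 304 247.8 443.4 320.1 12.4 26
[158. 275.] 217 41.7 576.3 216.7 297.6 217
[ 86. 287.] 2613 58.6 513.9 58.5 220.1 505
[191. 292.] 145 285.6 427.5 226.6 3.9 134
[452. 292.] 145 286.9 427.0 317.9 3.9 80
[146. 383.] 179 41.8 539.7 43.8 395.6 179
```

View pics/awrist.png

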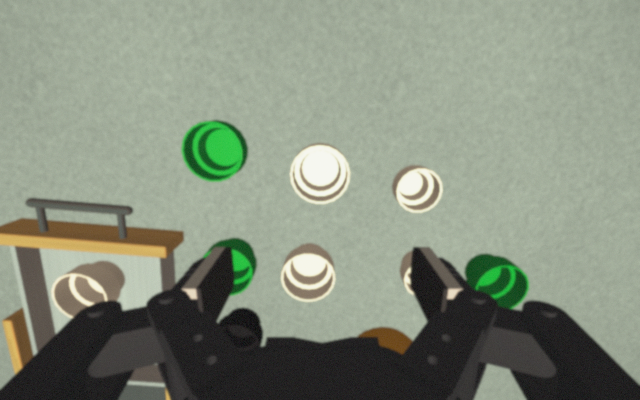

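The wrist view shows the near tub at (319,176) and the other left tub at (308,275). The wrist and side cameras agree within 1 mm. I'll descend on the near tub.

>>> step_arm --motion "1 0.03 -0.02 0 85;1 0 0 0 85;1 0 0 0 85;1 0 0 0 85;1 0 0 0 85;1 0 0 0 85;0.7 0 0 0 85;0.5 0 0 0 85;0 0 0 0 85"

```text
time_s: 2.63
position: [433.4, 270.9, 11.9]
ee_rot: [[-0.004, -1.0, -0.003], [-0.002, -0.003, 1.0], [-1.0, 0.004, -0.002]]
wrist_force: [-1.1, -0.4, 0.0]
finger_gap: 1.0
```

>>> step_arm --motion "0 0 0 0 60;0 0 0 0 60;0 0 0 0 60;0 0 0 0 60;0 0 0 0 60;0 0 0 0 60"

```text
time_s: 3.13
position: [436.1, 271.6, 17.0]
ee_rot: [[0.002, -1.0, -0.002], [0.002, -0.002, 1.0], [-1.0, -0.002, 0.002]]
wrist_force: [-0.6, 1.7, 7.3]
finger_gap: 0.749
```

>>> step_arm --motion "-0.5 0 0 0 60;-1 0 0 0 60;-1 0 0 0 60;-1 0 0 0 60;-1 0 0 0 60;-1 0 0 0 60;-1 0 0 0 60;0 0 0 0 60"

```text
time_s: 3.8
position: [436.7, 271.7, 217.3]
ee_rot: [[0.007, -1.0, -0.002], [0.004, -0.002, 1.0], [-1.0, -0.007, 0.004]]
wrist_force: [0.2, 0.7, -0.4]
finger_gap: 0.751
```

```bash
python3 look.py b wrist
```

```text
3.8 [436.66113637 271.72004573 217.34242995] [[0.007, -1.0, -0.002], [0.004, -0.002, 1.0], [-1.0, -0.007, 0.004]] [ 0.2  0.7 -0.4]
wrist
[421. 191.] 1414 44.9 454.2 382.1 48.9 438
[322. 270.] 18198 248.8 435.7 272.0 62.3 3698
[ 76. 215.] 134 44.4 529.7 -8.8 111.8 134
[ 15. 315.] 853 41.6 640.2 107.3 449.6 849
[437. 268.] 309 244.4 427.9 316.0 6.1 12
[151. 274.] 184 53.9 392.2 77.0 280.6 11
[ 78. 296.] 3376 58.5 584.7 -19.8 63.0 729
[227. 281.] 124 264.3 428.1 236.4 4.0 118
[417. 281.] 128 265.9 427.6 307.1 4.0 67
[155. 389.] 69 41.8 729.8 46.3 19.3 63
```

View pics/bwrist.png

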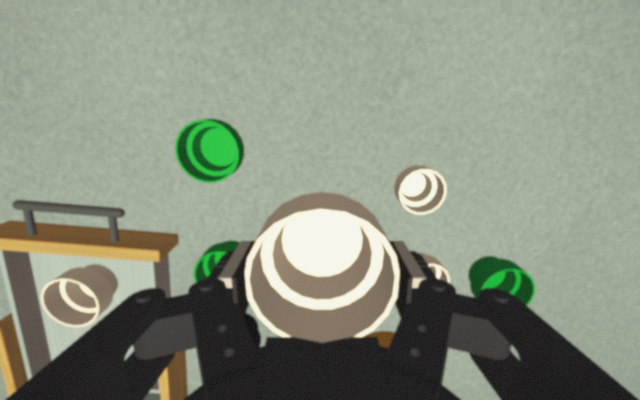

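Gripped; the tub is held at (322,270) in the wrist view. Carrying it over the holder.

>>> step_arm --motion "0 -0.3 -0.5 0 60;0 -0.5 -1 0 60;0 -0.5 -1 0 60;0 -0.5 -1 0 60;0 -0.5 -1 0 60;0 -0.5 -1 0 60;0 -0.5 -1 0 60;0 -0.5 -1 0 60;0 -0.5 -1 0 60;0 -0.6 -0.8 0 60"

```text
time_s: 4.68
position: [582.8, -10.0, 209.4]
ee_rot: [[-0.001, -1.0, -0.001], [-0.0, -0.001, 1.0], [-1.0, 0.001, -0.0]]
wrist_force: [-0.1, 0.3, -2.0]
finger_gap: 0.753
```

>>> step_arm --motion "0 -0.56 -0.44 0 60;0.5 0 0 0 60;1 0 0 0 60;1 0 0 0 60;0.5 0 0 0 60;0 0 0 0 60;0 0 0 0 60"

```text
time_s: 5.27
position: [599.0, -20.7, 119.4]
ee_rot: [[-0.002, -1.0, -0.002], [0.0, -0.002, 1.0], [-1.0, 0.002, 0.0]]
wrist_force: [0.2, 0.5, -0.1]
finger_gap: 0.756
```

```bash
python3 look.py c wrist top side
```

```text
5.27 [598.96938784 -20.74639586 119.39854583] [[-0.002, -1.0, -0.002], [0.0, -0.002, 1.0], [-1.0, 0.002, 0.0]] [ 0.2  0.5 -0.1]
wrist
[5. 6.] 161 29.9 462.8 -237.4 8.3 88
[314. 151.] 5107 41.7 602.0 -22.9 185.9 5012
[321. 254.] 21473 150.8 598.2 -20.3 62.3 3634
[635. 183.] 109 31.6 582.0 232.6 9.6 55
[227. 282.] 110 164.9 590.7 -55.8 3.8 110
[416. 282.] 111 167.6 590.4 14.9 3.8 92
[259. 342.] 77 41.7 658.0 -60.3 142.4 77
[605. 359.] 940 62.3 761.3 233.7 38.6 159
top
[247. 124.] 400 113.2 773.6 230.9 40.5 339
[200. 150.] 534 63.7 723.1 361.7 49.1 457
[474. 157.] 275 69.8 701.7 -334.3 35.4 217
[350. 206.] 431 316.5 598.4 -20.8 87.4 20
[383. 209.] 82 43.2 574.7 -98.7 51.5 60
[239. 212.] 258 50.2 562.5 254.0 62.8 80
[183. 211.] 177 46.5 565.7 398.4 49.1 53
[187. 256.] 178 45.8 453.1 381.0 48.6 65
[450. 265.] 312 50.3 436.5 -263.1 63.0 86
[501. 266.] 316 50.3 434.6 -385.7 63.1 98
side
[620.   5.] 100 50.8 -672.8 -1290.1 21.9 10
[366. 133.] 214 50.7 438.4 -261.2 64.1 39
[494. 159.] 200 233.7 2.7 -1.1 155.8 107
[322. 175.] 213 154.9 601.1 -19.5 64.1 24
[308. 175.] 424 147.1 573.9 -2.6 115.1 15
[509. 221.] 149 237.6 16.3 179.1 112.4 59
[243. 222.] 237 115.2 775.0 232.7 40.2 145
[241. 242.] 64 65.8 781.4 240.8 46.2 6
[312. 249.] 265 50.9 563.4 255.1 62.7 62
[252. 270.] 390 66.5 723.9 361.6 48.8 200
[303. 292.] 202 48.6 566.3 399.9 49.0 34
[343. 292.] 212 48.4 453.8 382.7 48.3 32
[565. 383.] 3440 89.9 -114.0 579.0 154.8 1940
```

View pics/cwrist.png

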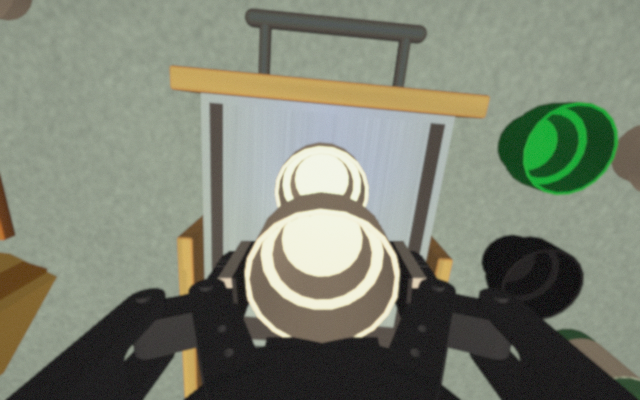

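I'm 14 mm too far in x, so I'll get the holder rim precisely from this view.

```bash
cat >> h.py <<'E'
def rim(fn,x,y,z0,z1,rad=50):
    im,d,c=load(fn); P=pts(d,c); hsv=cv2.cvtColor(im,cv2.COLOR_RGB2HSV)
    m=(hsv[:,:,1]<70)&(hsv[:,:,2]>90)&(P[:,:,2]>z0)&(P[:,:,2]<z1)&(np.hypot(P[:,:,0]-x,P[:,:,1]-y)<rad)
    Q=P[m]; r=Q
    for _ in range(4):
        A=np.c_[r[:,:2],np.ones(len(r))]; s=np.linalg.lstsq(A,(r[:,:2]**2).sum(1),rcond=None)[0]
        cx,cy=s[0]/2,s[1]/2; R=np.sqrt(s[2]+cx*cx+cy*cy); e=abs(np.hypot(Q[:,0]-cx,Q[:,1]-cy)-R); r=Q[e<3]
    return round(cx,1),round(cy,1),round(2*R,1),len(r),len(Q),round(np.median(r[:,2]),1)
E
python3 - <<'E'
from h import *
print(rim('cwrist',585,-21,55,63,40)); print(rim('cwrist',598,-21,145,160,40)); print(rim('bwrist',585,-21,55,63,40))
E
```

```text
(np.float64(584.6), np.float64(-20.6), np.float64(62.6), 661, 661, np.float64(57.9))
(np.float64(598.2), np.float64(-20.3), np.float64(62.5), 3971, 4270, np.float64(149.8))
(np.float64(584.7), np.float64(-19.9), np.float64(62.9), 585, 588, np.float64(57.6))
```

>>> step_arm --motion "0 0.45 0 0 60;0 0 0 0 60;0.6 0 0 0 60;0.6 0 0 0 60;0.4 0 0 0 60;0.2 0 0 0 60;0.15 0 0 0 60;0.1 0 0 0 60;0 0 0 0 60;0 0 0 0 60"

```text
time_s: 6.25
position: [586.5, -21.1, 59.4]
ee_rot: [[0.001, -1.0, -0.002], [-0.0, -0.002, 1.0], [-1.0, -0.001, -0.0]]
wrist_force: [-0.7, -0.4, -1.4]
finger_gap: 0.75
```

>>> step_arm --motion "0.07 0 0 0 60;0.06 0 0 0 60;0 0 0 0 60;0 0 0 0 60"

```text
time_s: 6.58
position: [586.1, -21.0, 55.0]
ee_rot: [[0.0, -1.0, -0.002], [-0.0, -0.002, 1.0], [-1.0, -0.0, -0.0]]
wrist_force: [0.3, -0.8, -1.2]
finger_gap: 0.749
```

>>> step_arm --motion "0.04 0.03 0.01 0 60;0.03 0 0 0 60;0 0 0 0 60;0 0 0 0 60"

```text
time_s: 6.92
position: [585.3, -20.7, 53.0]
ee_rot: [[0.0, -1.0, -0.002], [0.0, -0.002, 1.0], [-1.0, -0.0, 0.0]]
wrist_force: [0.3, 0.5, 1.7]
finger_gap: 0.751
```

```bash
python3 look.py d wrist|head -1; python3 -c "
from h import *
print(rim('dwrist',585,-21,76,92,40))"
```

```text
6.92 [585.30894609 -20.74076753  52.95931235] [[0.0, -1.0, -0.002], [0.0, -0.002, 1.0], [-1.0, -0.0, 0.0]] [0.3 0.5 1.7]
(np.float64(584.4), np.float64(-20.3), np.float64(62.4), 4893, 5289, np.float64(82.8))
```

View pics/dwrist.png

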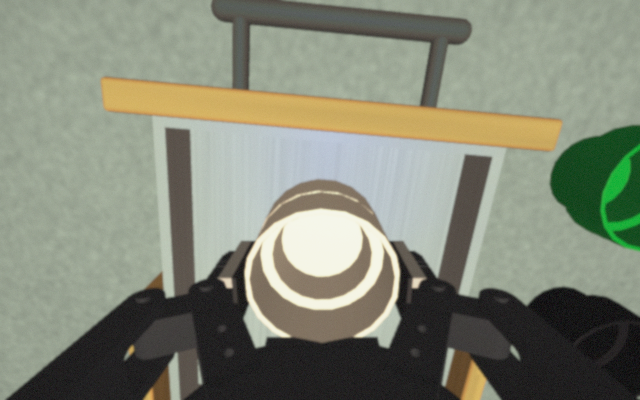

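Seated: rim at 82.8, concentric within 0.3 mm of the holder. Releasing and fetching the second left tub.

>>> step_arm --motion "0 0 0 0 85;0 0 0 0 85;0 0 0 0 85;0 0 0 0 85;-0.4 0 0 0 85;-1 0 0 0 85;-1 0 0 0 85;-1 0 0.5 0 85;-1 0 1 0 85;0 0 1 0 85"

```text
time_s: 7.8
position: [586.8, 54.1, 192.1]
ee_rot: [[0.009, -1.0, 0.0], [0.0, 0.0, 1.0], [-1.0, -0.009, 0.0]]
wrist_force: [1.0, 0.1, 0.2]
finger_gap: 0.992
```

>>> step_arm --motion "0 0.1 1 0 85;0 0.1 1 0 85;0 0.1 1 0 85;0 0.1 1 0 85;0 0.1 1 0 85;0 0.2 1 0 85;0 0 0.7 0 85;0 0 0 0 85;0 0 0 0 85"

```text
time_s: 8.55
position: [563.6, 255.5, 185.0]
ee_rot: [[0.0, -1.0, -0.003], [0.0, -0.003, 1.0], [-1.0, -0.0, 0.0]]
wrist_force: [0.1, -1.0, 1.4]
finger_gap: 0.993
```

```bash
python3 look.py e wrist top side; python3 -c "
from h import *
print(rim('etop',585,-21,77,95,40))
print(rim('ewrist',563.5,255,43,54,40))"
```

```text
8.55 [563.57082116 255.51899907 184.98911082] [[0.0, -1.0, -0.003], [0.0, -0.003, 1.0], [-1.0, -0.0, 0.0]] [ 0.1 -1.   1.4]
wrist
[467.  62.] 2542 44.8 454.7 382.0 48.9 778
[105. 183.] 1237 41.9 585.6 9.7 129.3 1234
[321. 187.] 2226 48.9 563.5 255.5 62.7 631
[467. 187.] 2008 44.9 567.0 399.5 48.9 598
[ 39. 209.] 5734 84.1 585.2 -19.0 62.6 723
[191. 292.] 145 239.6 555.1 210.1 3.9 131
[453. 292.] 145 240.2 554.6 301.6 3.9 94
[407. 330.] 1126 263.9 551.2 279.1 9.5 59
[ 31. 324.] 387 41.3 493.1 -50.3 473.1 382
[304. 332.] 593 42.8 771.2 233.0 57.7 97
top
[247. 124.] 402 113.2 774.1 231.0 40.2 328
[351. 187.] 750 44.9 628.8 -25.5 218.6 356
[474. 157.] 276 69.1 701.5 -334.6 35.7 249
[350. 203.] 598 85.2 583.9 -21.4 63.0 95
[182. 216.] 110 380.3 525.1 257.4 14.2 7
[450. 265.] 320 50.7 436.5 -263.0 63.3 87
[500. 266.] 340 49.7 434.4 -385.8 62.9 108
side
[620.   5.] 109 50.7 -673.8 -1278.1 31.2 15
[299. 109.] 79 71.9 702.8 -334.2 35.2 40
[507. 167.] 341 234.8 2.1 2.6 155.8 136
[277. 171.] 73 47.2 714.0 -24.3 99.5 24
[305. 188.] 72 387.4 565.0 257.1 84.2 20
[478. 210.] 89 55.8 12.6 16.0 145.3 23
[538. 220.] 146 238.0 -63.5 167.4 113.2 61
[243. 222.] 235 116.4 775.9 232.3 39.8 94
[242. 242.] 67 66.9 776.4 236.8 58.4 5
[312. 248.] 265 51.7 564.0 255.1 62.5 59
[252. 270.] 388 66.1 723.9 361.2 47.8 229
[303. 292.] 203 47.3 566.6 399.6 49.1 48
[343. 292.] 211 46.5 454.0 381.7 48.6 55
[565. 383.] 3441 89.8 -113.8 584.4 154.2 2051
(np.float64(583.9), np.float64(-21.3), np.float64(63.0), 109, 109, np.float64(83.3))
(np.float64(563.4), np.float64(255.5), np.float64(62.7), 674, 674, np.float64(47.8))
```

>>> step_arm --motion "0.5 0 0 0 85;1 0 0 0 85;1 0 0 0 85;1 0 0 0 85;1 0 0 0 85;0.7 0 0 0 85;0.45 0 0 0 85;0 0 0 0 85;0 0 0 0 85"

```text
time_s: 9.45
position: [563.9, 254.2, 14.8]
ee_rot: [[-0.001, -1.0, -0.001], [-0.0, -0.001, 1.0], [-1.0, 0.001, -0.0]]
wrist_force: [0.5, -0.6, -0.3]
finger_gap: 0.996
```

>>> step_arm --motion "0 0 0 0 60;0 0 0 0 60;0 0 0 0 60;0 0 0 0 60;0 0 0 0 60;0 0 0 0 60"

```text
time_s: 9.95
position: [564.9, 255.0, 17.2]
ee_rot: [[0.003, -1.0, -0.002], [0.001, -0.002, 1.0], [-1.0, -0.003, 0.001]]
wrist_force: [-1.1, -1.7, 7.6]
finger_gap: 0.755
```

>>> step_arm --motion "-0.5 0 0 0 60;-1 0 0 0 60;-1 0 0 0 60;-1 0 0 0 60;-1 0 0 0 60;-1 -0.1 -0.5 0 60;0 -0.1 -1 0 60;0 -0.1 -1 0 60;0 -0.1 -1 0 60;0 -0.1 -1 0 60"

```text
time_s: 10.78
position: [579.1, 118.5, 181.4]
ee_rot: [[0.002, -1.0, -0.002], [0.0, -0.002, 1.0], [-1.0, -0.002, 0.0]]
wrist_force: [0.6, 0.5, -0.7]
finger_gap: 0.757
```

>>> step_arm --motion "0 0 -1 0 60;0 0 -1 0 60;0 0 -1 0 60;0 -0.1 -1 0 60;0 0 -0.7 0 60;0 0 0 0 60;0 0 0 0 60"

```text
time_s: 11.37
position: [582.4, -22.2, 181.0]
ee_rot: [[0.002, -1.0, 0.0], [-0.0, 0.0, 1.0], [-1.0, -0.002, -0.0]]
wrist_force: [0.9, -0.7, -1.2]
finger_gap: 0.757
```

```bash
python3 look.py f wrist ; python3 -c "
from h import *
print(rim('fwrist',585,-21,75,95,40))"
```

```text
11.37 [582.37766502 -22.16642737 180.96871076] [[0.002, -1.0, 0.0], [-0.0, 0.0, 1.0], [-1.0, -0.002, -0.0]] [ 0.9 -0.7 -1.2]
wrist
[44. 34.] 2603 48.4 438.7 -261.3 62.3 631
[316. 161.] 2969 52.5 541.1 -15.4 101.7 133
[321. 257.] 20353 212.1 580.6 -21.7 62.1 3892
[226. 282.] 107 229.4 573.5 -57.1 3.6 82
[417. 282.] 109 229.6 573.5 13.6 3.7 68
[ 14. 308.] 1180 67.3 703.7 -329.0 33.0 1180
[558. 326.] 251 61.8 764.2 236.4 42.2 42
(np.float64(584.6), np.float64(-20.4), np.float64(62.2), 475, 475, np.float64(83.8))
```

View pics/fwrist.png

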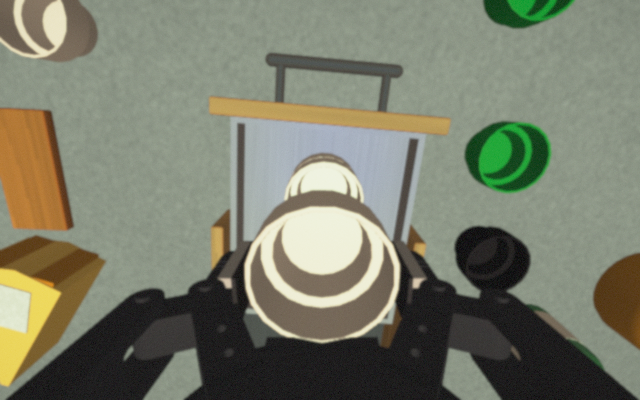

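>>> step_arm --motion "0 -0.13 0.04 0 60;0.6 0 0 0 60;0.8 0 0 0 60;0.7 0 0 0 60;0.5 0 0 0 60;0.3 0 0 0 60;0.2 0 0 0 60;0 0 0 0 60;0 0 0 0 60;0 0 0 0 60"

```text
time_s: 12.25
position: [586.7, -19.9, 88.0]
ee_rot: [[0.002, -1.0, -0.002], [-0.0, -0.002, 1.0], [-1.0, -0.002, -0.0]]
wrist_force: [0.1, -0.0, -1.7]
finger_gap: 0.757
```

```bash
python3 look.py g wrist |head -1; python3 -c "
from h import *
print(rim('gwrist',585,-21,110,130,40),rim('gwrist',585,-21,77,90,40))"
```

```text
12.25 [586.71202951 -19.93483889  87.97923757] [[0.002, -1.0, -0.002], [-0.0, -0.002, 1.0], [-1.0, -0.002, -0.0]] [ 0.1 -0.  -1.7]
(np.float64(584.6), np.float64(-19.5), np.float64(62.5), 5313, 5797, np.float64(117.5)) (np.float64(580.4), np.float64(-20.1), np.float64(55.0), 2258, 2598, np.float64(83.8))
```

>>> step_arm --motion "0.1 0 -0.03 0 60;0.1 0 0 0 60;0.07 0 0 0 60;0 0 0 0 60;0 0 0 0 60"

```text
time_s: 12.72
position: [586.6, -21.1, 79.2]
ee_rot: [[0.001, -1.0, -0.002], [-0.0, -0.002, 1.0], [-1.0, -0.001, -0.0]]
wrist_force: [1.7, -0.9, 4.8]
finger_gap: 0.757
```

```bash
python3 look.py i wrist |head -1; python3 -c "
from h import *
print(rim('iwrist',585,-21,100,122,40))"
```

```text
12.72 [586.56482503 -21.10935127  79.225105  ] [[0.001, -1.0, -0.002], [-0.0, -0.002, 1.0], [-1.0, -0.001, -0.0]] [ 1.7 -0.9  4.8]
(np.float64(584.5), np.float64(-20.7), np.float64(62.5), 5681, 6258, np.float64(108.3))
```

Seated: force 4.8 N, rim at 108.3, concentric. Releasing and going to the right side for the third tub at about (437.5,-261.5).

>>> step_arm --motion "0 0 0 0 85;0 0 0 0 85;0 0 0 0 85;0 0 0 0 85;-0.4 0 0 0 85;-1 0 0 0 85;-1 0 0 0 85;-1 0 0 0 85;-1 0.5 -1 0 85;0 0.5 -1 0 85"

```text
time_s: 13.6
position: [558.7, -78.7, 215.5]
ee_rot: [[0.007, -1.0, -0.004], [-0.001, -0.004, 1.0], [-1.0, -0.007, -0.001]]
wrist_force: [0.6, -0.3, 0.1]
finger_gap: 0.993
```

>>> step_arm --motion "0 1 -1 0 85;0 1 -1 0 85;0 1 -1 0 85;0 1 -1 0 85;0 0 -1 0 85;0 0 -1 0 85;0 0 0 0 85;0 0 0 0 85;0 0 0 0 85"

```text
time_s: 14.35
position: [439.7, -256.5, 208.9]
ee_rot: [[0.0, -1.0, -0.001], [0.0, -0.001, 1.0], [-1.0, -0.0, 0.0]]
wrist_force: [-0.7, 0.6, -0.3]
finger_gap: 0.997
```

```bash
python3 look.py j top side wrist
```

```text
14.35 [ 439.74728338 -256.54594582  208.88388286] [[0.0, -1.0, -0.001], [0.0, -0.001, 1.0], [-1.0, -0.0, 0.0]] [-0.7  0.6 -0.3]
top
[247. 124.] 400 112.9 773.7 231.1 40.3 355
[200. 150.] 536 64.3 723.3 361.8 48.6 402
[350. 188.] 712 45.3 628.9 -25.4 217.8 323
[474. 157.] 273 69.5 701.2 -334.2 35.4 234
[350. 201.] 594 111.5 583.9 -21.7 62.9 102
[183. 211.] 167 45.2 565.8 398.6 49.2 61
[187. 256.] 173 46.3 453.2 381.0 48.7 61
[447. 267.] 203 50.9 436.9 -248.5 67.0 69
side
[299. 109.] 79 72.7 701.7 -332.6 33.9 40
[370. 111.] 151 52.3 433.1 -322.4 138.8 23
[366. 133.] 183 51.5 438.5 -261.9 62.8 31
[490. 156.] 106 234.9 4.2 -1.2 151.9 48
[313. 172.] 588 111.7 585.8 -19.9 63.6 56
[479. 212.] 132 244.9 91.0 160.2 92.2 27
[243. 222.] 228 115.6 775.4 232.2 39.3 125
[252. 270.] 388 66.8 723.9 361.1 49.6 196
[303. 292.] 188 47.3 566.9 399.6 48.8 46
[343. 291.] 190 47.7 453.9 382.3 48.8 38
[565. 384.] 3367 89.9 -112.3 578.6 154.0 1939
wrist
[195. 175.] 2368 48.8 435.9 -384.6 62.8 659
[315. 179.] 1898 49.0 437.7 -262.5 62.7 552
[454. 258.] 92 53.9 423.3 -106.2 188.2 6
[539. 294.] 2708 110.2 661.6 -203.5 446.9 228
[191. 292.] 142 262.9 431.5 -301.3 3.9 136
[453. 292.] 142 264.4 430.9 -210.1 3.8 73
[500. 394.] 232 41.9 523.6 -0.6 421.6 232
```

>>> step_arm --motion "0.5 0.04 -0.2 0 85;1 0 0 0 85;1 0 0 0 85;1 0 0 0 85;1 0 0 0 85;1 0 0 0 85;0.6 0 0 0 85;0.35 0 0 0 85;0 0 0 0 85;0 0 0 0 85"

```text
time_s: 15.33
position: [439.0, -262.6, 15.6]
ee_rot: [[0.0, -1.0, -0.002], [-0.0, -0.002, 1.0], [-1.0, -0.0, -0.0]]
wrist_force: [-0.5, -0.1, 0.6]
finger_gap: 0.991
```

>>> step_arm --motion "0 0 0 0 60;0 0 0 0 60;0 0 0 0 60;0 0 0 0 60;0 0 0 0 60;0 0 0 0 60"

```text
time_s: 15.83
position: [439.6, -263.3, 17.2]
ee_rot: [[0.003, -1.0, -0.002], [-0.001, -0.002, 1.0], [-1.0, -0.003, -0.001]]
wrist_force: [-3.3, 3.0, 10.5]
finger_gap: 0.758
```

>>> step_arm --motion "-0.5 0 0 0 60;-1 0 0 0 60;-1 0 0 0 60;-1 0 0 0 60;-1 0 0 0 60;-1 -0.5 0.5 0 60;-1 -0.5 1 0 60;0 -0.5 1 0 60;0 -0.5 1 0 60;0 -0.5 1 0 60"

```text
time_s: 16.67
position: [512.9, -128.6, 209.6]
ee_rot: [[0.003, -1.0, -0.001], [-0.001, -0.001, 1.0], [-1.0, -0.003, -0.001]]
wrist_force: [0.2, -0.3, -1.9]
finger_gap: 0.758
```

>>> step_arm --motion "0 -0.6 0.5 0 60;0 -0.6 0.5 0 60;0 -0.6 1 0 60;0 -0.6 1 0 60;0 0 0.5 0 60;0 0 0 0 60;0 0 0 0 60;0 0 0 0 60"

```text
time_s: 17.33
position: [584.0, -25.2, 208.4]
ee_rot: [[0.001, -1.0, -0.002], [-0.0, -0.002, 1.0], [-1.0, -0.001, -0.0]]
wrist_force: [-0.8, 0.3, -1.3]
finger_gap: 0.757
```

```bash
python3 look.py k wrist ; python3 -c "
from h import *
print(rim('kwrist',585,-21,102,120,40))"
```

```text
17.33 [584.0090336  -25.22040824 208.44498198] [[0.001, -1.0, -0.002], [-0.0, -0.002, 1.0], [-1.0, -0.001, -0.0]] [-0.8  0.3 -1.3]
wrist
[322. 159.] 2670 52.4 541.8 -16.6 103.6 118
[322. 256.] 20820 239.6 581.7 -24.8 62.1 3955
[ 37. 290.] 1304 67.4 702.8 -333.0 35.3 1304
[226. 282.] 109 256.2 575.5 -60.3 3.7 103
[417. 282.] 112 257.5 575.0 10.3 3.9 45
[541. 310.] 335 62.4 768.8 234.1 52.0 61
[638. 312.] 76 62.6 730.4 339.6 23.1 76
(np.float64(584.7), np.float64(-20.7), np.float64(62.3), 461, 461, np.float64(109.8))
```

View pics/kwrist.png

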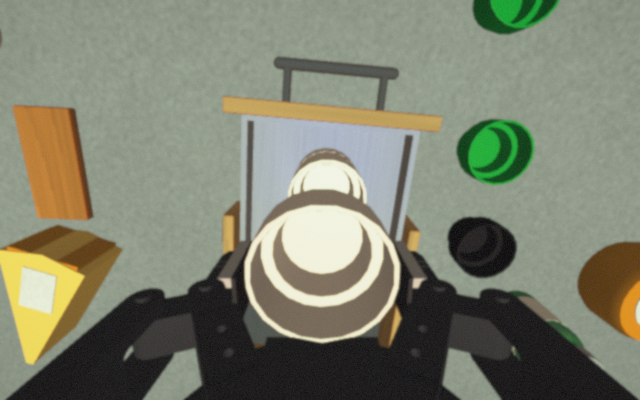

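>>> step_arm --motion "0 -0.1 0.13 0 60;0.6 0 0 0 60;0.8 0 0 0 60;0.7 0 0 0 60;0.5 0 0 0 60;0.3 0 0 0 60;0.2 0 0 0 60;0 0 0 0 60;0 0 0 0 60;0 0 0 0 60"

```text
time_s: 18.22
position: [587.6, -21.0, 115.9]
ee_rot: [[0.001, -1.0, -0.001], [-0.0, -0.001, 1.0], [-1.0, -0.001, -0.0]]
wrist_force: [-0.0, 0.2, -1.2]
finger_gap: 0.757
```

```bash
python3 look.py l wrist |head -1; python3 -c "
from h import *
print(rim('lwrist',585,-21,136,160,40))"
```

```text
18.22 [587.56594124 -21.04951201 115.93946934] [[0.001, -1.0, -0.001], [-0.0, -0.001, 1.0], [-1.0, -0.001, -0.0]] [-0.   0.2 -1.2]
(np.float64(585.0), np.float64(-20.6), np.float64(62.5), 5985, 6738, np.float64(144.9))
```

Aligned to 0.3 mm. Lowering 10 mm.

>>> step_arm --motion "0.1 0.01 0 0 60;0.1 0 0 0 60;0.07 0 0 0 60;0.05 0 0 0 60;0 0 0 0 60;0 0 0 0 60"

```text
time_s: 18.77
position: [586.9, -21.0, 105.3]
ee_rot: [[0.0, -1.0, -0.002], [-0.0, -0.002, 1.0], [-1.0, -0.0, -0.0]]
wrist_force: [0.8, -0.0, 0.8]
finger_gap: 0.754
```

```bash
python3 look.py m wrist |head -1; python3 -c "
from h import *
print(rim('mwrist',585,-21,125,150,40))"
```

```text
18.77 [586.92817487 -20.96987303 105.30831414] [[0.0, -1.0, -0.002], [-0.0, -0.002, 1.0], [-1.0, -0.0, -0.0]] [ 0.8 -0.   0.8]
(np.float64(584.3), np.float64(-20.5), np.float64(62.5), 6081, 6895, np.float64(134.1))
```

>>> step_arm --motion "0 0 0 0 85;0 0 0 0 85;0 0 0 0 85;0 0 0 0 85;-0.4 0 0 0 85;-1 0 0 0 85;-1 0 0 0 85;-1 0 0 0 85;-0.5 0.5 -1 0 85;0 0.5 -1 0 85"

```text
time_s: 19.65
position: [557.7, -80.9, 227.4]
ee_rot: [[0.006, -1.0, -0.004], [-0.001, -0.004, 1.0], [-1.0, -0.006, -0.001]]
wrist_force: [-0.1, 0.2, 0.3]
finger_gap: 0.998
```

>>> step_arm --motion "0 0.5 -1 0 85;0 0.5 -1 0 85;0 0.5 -1 0 85;0 0.5 -1 0 85;0 0.5 -1 0 85;0 0.5 -1 0 85;0 0.5 -1 0 85;0 0.5 -1 0 85;0 0 -1 0 85;0 0 -1 0 85"

```text
time_s: 20.48
position: [436.4, -382.8, 223.6]
ee_rot: [[0.001, -1.0, -0.001], [-0.001, -0.001, 1.0], [-1.0, -0.001, -0.001]]
wrist_force: [0.9, 0.5, 0.3]
finger_gap: 0.991
```

>>> step_arm --motion "0 0 0 0 85;0 0 0 0 85"

```text
time_s: 20.65
position: [437.0, -382.2, 222.5]
ee_rot: [[-0.0, -1.0, 0.0], [0.0, 0.0, 1.0], [-1.0, 0.0, 0.0]]
wrist_force: [0.2, 0.8, 0.1]
finger_gap: 0.997
```

```bash
python3 look.py n top side wrist; python3 -c "
from h import *
print(rim('ntop',585,-21,130,145,40));print(rim('nside',585,-21,130,145,40))"
```

```text
20.65 [ 436.9890023  -382.16436209  222.53593958] [[-0.0, -1.0, 0.0], [0.0, 0.0, 1.0], [-1.0, 0.0, 0.0]] [0.2 0.8 0.1]
top
[247. 124.] 395 113.2 774.1 231.0 40.2 314
[200. 150.] 535 64.3 722.4 361.5 48.7 410
[349. 188.] 697 44.5 629.5 -24.3 217.9 421
[474. 158.] 271 70.0 700.6 -334.0 35.6 211
[351. 200.] 613 137.3 583.8 -21.7 63.0 101
[183. 211.] 161 45.8 565.8 398.5 49.3 59
[187. 256.] 167 46.4 453.2 380.9 48.7 65
[500. 266.] 272 50.4 434.4 -385.6 63.1 86
side
[299. 109.] 80 73.5 703.3 -332.9 36.5 28
[370. 111.] 172 52.5 437.3 -383.5 63.2 38
[529. 172.] 203 233.6 9.5 3.4 164.7 120
[312. 172.] 677 136.9 585.5 -20.2 63.4 64
[468. 204.] 120 239.0 120.9 136.7 113.0 30
[243. 222.] 232 115.8 775.2 231.7 40.1 123
[252. 270.] 389 66.7 722.7 362.2 48.2 190
[303. 292.] 187 46.8 566.7 399.6 49.1 51
[343. 291.] 190 47.3 454.2 381.8 48.3 47
[565. 384.] 3388 89.8 -113.8 578.4 153.7 2000
wrist
[317. 177.] 1735 48.9 435.8 -385.2 62.7 504
[549. 271.] 336 41.8 533.8 -202.6 207.0 336
[611. 296.] 3220 99.9 585.9 -23.6 60.3 228
[191. 292.] 142 276.1 429.0 -426.1 3.9 142
[453. 292.] 142 277.9 428.5 -334.7 3.9 106
(np.float64(583.7), np.float64(-21.6), np.float64(62.9), 110, 110, np.float64(135.6))
(np.float64(585.5), np.float64(-20.1), np.float64(62.8), 80, 91, np.float64(135.2))
```

>>> step_arm --motion "0.5 0 -0.1 0 85;1 0 0 0 85;1 0 0 0 85;1 0 0 0 85;1 0 0 0 85;1 0 0 0 85;0.8 0 0 0 85;0.6 0 0 0 85;0 0 0 0 85;0 0 0 0 85"

```text
time_s: 21.63
position: [437.2, -383.3, 14.5]
ee_rot: [[-0.001, -1.0, -0.002], [0.001, -0.002, 1.0], [-1.0, 0.001, 0.001]]
wrist_force: [1.3, -0.2, 1.0]
finger_gap: 0.992
```

>>> step_arm --motion "0 0 0 0 60;0 0 0 0 60;0 0 0 0 60;0 0 0 0 60;0 0 0 0 60;0 0 0 0 60"

```text
time_s: 22.13
position: [438.3, -384.8, 17.5]
ee_rot: [[0.002, -1.0, -0.002], [-0.002, -0.002, 1.0], [-1.0, -0.002, -0.002]]
wrist_force: [-1.0, 2.1, 6.5]
finger_gap: 0.756
```

>>> step_arm --motion "-0.5 0 0 0 60;-1 0 0 0 60;-1 0 0 0 60;-1 0 0 0 60;-1 0 0 0 60;-1 0 0.5 0 60;-1 0 1 0 60;-0.7 -0.5 1 0 60;0 -0.5 1 0 60;0 -0.5 1 0 60"

```text
time_s: 22.97
position: [482.8, -248.6, 234.1]
ee_rot: [[0.005, -1.0, -0.001], [-0.003, -0.001, 1.0], [-1.0, -0.005, -0.003]]
wrist_force: [0.9, -0.2, -1.0]
finger_gap: 0.758
```

>>> step_arm --motion "0 -0.5 1 0 60;0 -0.5 1 0 60;0 -0.5 1 0 60;0 -0.5 1 0 60;0 -0.5 1 0 60;0 -0.5 1 0 60;0 -0.4 1 0 60;0 0 0.6 0 60;0 0 0 0 60;0 0 0 0 60"

```text
time_s: 23.8
position: [583.9, -20.6, 231.8]
ee_rot: [[0.001, -1.0, -0.004], [-0.0, -0.004, 1.0], [-1.0, -0.001, -0.0]]
wrist_force: [0.1, -0.5, -0.4]
finger_gap: 0.756
```

```bash
python3 look.py o wrist ; python3 -c "
from h import *
print(rim('owrist',585,-21,128,145,40))"
```

```text
23.8 [583.85091539 -20.57404772 231.76229948] [[0.001, -1.0, -0.004], [-0.0, -0.004, 1.0], [-1.0, -0.001, -0.0]] [ 0.1 -0.5 -0.4]
wrist
[320. 244.] 23033 262.6 580.9 -20.1 62.3 3996
[ 51. 278.] 1154 67.4 702.7 -333.1 35.2 1154
[628. 296.] 1063 62.8 727.2 351.4 39.7 1063
[226. 282.] 107 279.3 575.5 -55.8 3.7 104
[417. 282.] 110 281.3 573.8 15.0 3.5 17
[525. 298.] 241 63.1 768.2 234.2 50.6 39
(np.float64(584.6), np.float64(-20.6), np.float64(62.2), 470, 470, np.float64(135.7))
```

>>> step_arm --motion "0 -0.12 -0.01 0 60;0.6 0 0 0 60;0.8 0 0 0 60;0.7 0 0 0 60;0.5 0 0 0 60;0.3 0 0 0 60;0.2 0 0 0 60;0 0 0 0 60;0 0 0 0 60;0 0 0 0 60"

```text
time_s: 24.68
position: [587.9, -21.9, 138.8]
ee_rot: [[0.002, -1.0, -0.002], [-0.0, -0.002, 1.0], [-1.0, -0.002, -0.0]]
wrist_force: [-0.8, -0.5, -1.1]
finger_gap: 0.758
```

```bash
python3 look.py p wrist |head -1; python3 -c "
from h import *
print(rim('pwrist',585,-21,160,188,40))"
```

```text
24.68 [587.87884448 -21.86129225 138.80562836] [[0.002, -1.0, -0.002], [-0.0, -0.002, 1.0], [-1.0, -0.002, -0.0]] [-0.8 -0.5 -1.1]
(np.float64(584.7), np.float64(-21.4), np.float64(62.6), 5636, 6439, np.float64(168.1))
```

>>> step_arm --motion "0.1 0 0.02 0 60;0.1 0 0 0 60;0.07 0 0 0 60;0 0 0 0 60;0 0 0 0 60"

```text
time_s: 25.15
position: [588.3, -21.2, 131.4]
ee_rot: [[0.003, -1.0, -0.002], [-0.0, -0.002, 1.0], [-1.0, -0.003, -0.0]]
wrist_force: [-0.5, 1.0, 13.8]
finger_gap: 0.757
```

```bash
python3 look.py q wrist |head -1; python3 -c "
from h import *
print(rim('qwrist',585,-21,150,178,40))"
```

```text
25.15 [588.31907231 -21.17728282 131.39972994] [[0.003, -1.0, -0.002], [-0.0, -0.002, 1.0], [-1.0, -0.003, -0.0]] [-0.5  1.  13.8]
(np.float64(585.0), np.float64(-20.8), np.float64(62.6), 6428, 7284, np.float64(159.9))
```

>>> step_arm --motion "0 0 0 0 85;0 0 0 0 85;0 0 0 0 85;0 0 0 0 85;-0.4 0 0 0 85;-1 0 0 0 85;-1 0 0 0 85;-0.6 0 -0.5 0 85;0 0 -1 0 85;0 0 -1 0 85"

```text
time_s: 26.03
position: [587.9, -96.5, 222.2]
ee_rot: [[0.003, -1.0, -0.003], [-0.001, -0.003, 1.0], [-1.0, -0.003, -0.001]]
wrist_force: [-0.0, 0.1, -0.4]
finger_gap: 0.995
```

>>> step_arm --motion "0 0 -1 0 85;0 0 -1 0 85;0 0 -1 0 85;0 0.2 -1 0 85;0 0.2 -1 0 85;0 0 -1 0 85;0 0 -1 0 85;0 0 -0.7 0 85;0 0 0 0 85;0 0 0 0 85"

```text
time_s: 26.87
position: [575.7, -328.1, 219.8]
ee_rot: [[-0.0, -1.0, -0.0], [0.0, -0.0, 1.0], [-1.0, 0.0, 0.0]]
wrist_force: [-0.1, 1.2, -0.4]
finger_gap: 0.996
```

```bash
python3 look.py r top side wrist; cat >> h.py <<'E'
def board(fn,x,y,z,rad=110,dz=5):
    im,d,c=load(fn); P=pts(d,c); hsv=cv2.cvtColor(im,cv2.COLOR_RGB2HSV)
    m=(hsv[:,:,0]<18)&(hsv[:,:,1]>110)&(abs(P[:,:,2]-z)<dz)&(np.hypot(P[:,:,0]-x,P[:,:,1]-y)<rad)
    q=np.array([ray(u,v,z,c)[:2] for v,u in zip(*np.nonzero(m))],np.float32)
    return cv2.minAreaRect(q),len(q),np.median(P[m][:,2])
E
python3 -c "
from h import *
print(rim('rtop',585,-21,155,172,40));print(rim('rside',585,-21,155,172,40))
for n in ['rtop','rside','rwrist']: print(board(n,575,-330,12,90))"
```

```text
26.87 [ 575.65164032 -328.06471756  219.8391261 ] [[-0.0, -1.0, -0.0], [0.0, -0.0, 1.0], [-1.0, 0.0, 0.0]] [-0.1  1.2 -0.4]
top
[247. 124.] 401 113.1 773.8 231.0 40.4 324
[200. 150.] 534 63.7 722.8 361.5 48.9 467
[350. 188.] 717 44.1 630.0 -25.8 219.0 481
[474. 157.] 275 69.3 701.4 -334.3 35.5 252
[352. 197.] 658 163.1 584.5 -21.8 63.0 104
[183. 211.] 168 45.9 565.6 398.5 49.1 59
[187. 256.] 176 46.0 453.1 380.9 48.7 70
side
[299. 109.] 80 73.5 705.7 -331.5 34.9 29
[529. 170.] 211 233.9 2.3 -0.4 157.1 96
[310. 166.] 630 163.8 586.1 -21.2 63.9 61
[325. 186.] 114 47.0 601.3 -22.5 185.8 42
[478. 210.] 130 239.6 104.8 147.2 114.8 50
[243. 222.] 230 115.2 775.6 231.8 39.1 129
[252. 270.] 390 66.9 723.2 361.7 49.0 180
[303. 292.] 193 46.4 566.4 399.4 49.1 53
[343. 291.] 195 47.1 454.1 382.1 49.0 45
[565. 384.] 3388 89.7 -112.9 580.5 155.3 2077
wrist
[557. 150.] 1281 48.2 583.8 -60.9 137.8 51
[604. 190.] 4692 113.2 586.8 -23.3 60.5 389
[315. 291.] 1235 67.6 702.9 -333.1 35.8 1235
[575. 298.] 987 41.8 566.3 -25.2 346.9 966
[191. 292.] 143 273.5 567.3 -371.9 3.9 143
[452. 292.] 143 275.3 567.2 -280.7 3.8 100
(np.float64(584.3), np.float64(-21.7), np.float64(63.0), 120, 120, np.float64(161.6))
(np.float64(585.9), np.float64(-21.2), np.float64(63.6), 101, 108, np.float64(160.3))
(((582.9344482421875, -333.05938720703125), (61.36396408081055, 146.30697631835938), 86.7248306274414), 1117, np.float64(12.134498140734195))
(((585.7789916992188, -333.4971008300781), (63.53322982788086, 146.0333709716797), 86.53373718261719), 331, np.float64(13.051334958508505))
(((586.07763671875, -333.4222717285156), (59.051639556884766, 148.9087371826172), 87.1509017944336), 5403, np.float64(12.162937624487029))
```

View pics/rwrist.png

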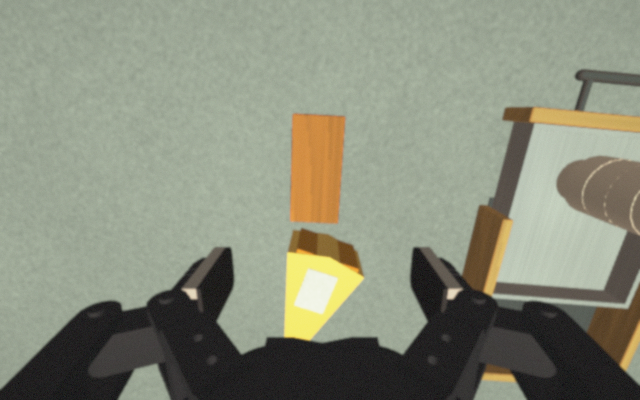

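View pics/rside.png

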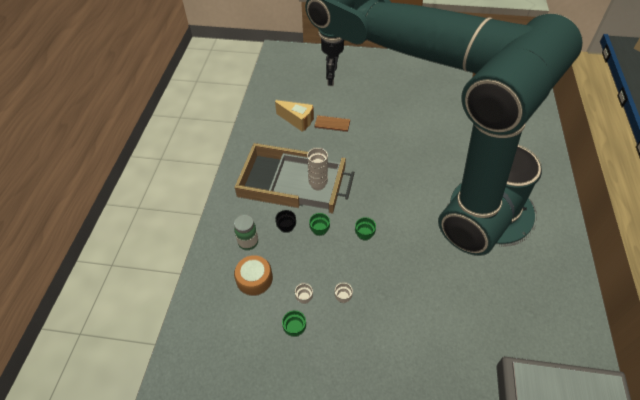

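```bash
python3 - <<'E'
from h import *
for n in ['rtop','rside','rwrist']:
    im,d,c=load(n); P=pts(d,c); hsv=cv2.cvtColor(im,cv2.COLOR_RGB2HSV)
    m=((hsv[:,:,0]<16)&(hsv[:,:,1]>110)&(abs(P[:,:,2]-12)<4)&(np.hypot(P[:,:,0]-575,P[:,:,1]+330)<78)).astype(np.uint8)
    m=cv2.morphologyEx(m,cv2.MORPH_OPEN,np.ones((3,3),np.uint8)) if n!='rside' else m
    k,l,st,ce=cv2.connectedComponentsWithStats(m); i=1+np.argmax(st[1:,4])
    q=np.array([ray(u,v,12,c)[:2] for v,u in zip(*np.nonzero(l==i))],np.float32)
    print(n,cv2.minAreaRect(q),np.median(P[l==i][:,2]))
E
```

```text
Traceback (most recent call last):
ValueError: attempt to get argmax of an empty sequence
```

```bash
python3 - <<'E'
from h import *
for n in ['rtop','rside','rwrist']:
    im,d,c=load(n); P=pts(d,c); hsv=cv2.cvtColor(im,cv2.COLOR_RGB2HSV)
    m=((hsv[:,:,0]<18)&(hsv[:,:,1]>110)&(abs(P[:,:,2]-12)<6)&(np.hypot(P[:,:,0]-575,P[:,:,1]+330)<78)&(P[:,:,0]<643)).astype(np.uint8)
    k,l,st,ce=cv2.connectedComponentsWithStats(m); i=1+np.argmax(st[1:,4])
    q=np.array([ray(u,v,12,c)[:2] for v,u in zip(*np.nonzero(l==i))],np.float32)
    print(n,cv2.minAreaRect(q),np.median(P[l==i][:,2]),st[i,4],ce[i])
E
```

```text
rtop ((574.5266723632812, -332.5782470703125), (61.36396408081055, 129.77162170410156), 86.7248306274414) 12.13496893433853 1123 [468.86197685 211.74176313]
rside ((576.1104736328125, -332.9114685058594), (63.53322982788086, 126.66092681884766), 86.53373718261719) 13.168557749536717 348 [332.1408046  122.89367816]
rwrist ((575.9168701171875, -332.9165954589844), (59.051639556884766, 128.56204223632812), 87.1509017944336) 12.16204123501592 5349 [315.97980931 167.30360815]
```

>>> step_arm --motion "0.5 0 -0.16 0.5 85;1 0 0 0 85;1 0 0 0 85;1 0 0 0 85;1 0 0 0 85;1 0 0 0 85;1 0 0 0 85;0.6 0 0 0 85;0 0 0 0 85;0 0 0 0 85"

```text
time_s: 27.85
position: [575.9, -331.1, 6.6]
ee_rot: [[-0.001, -0.999, 0.05], [0.001, 0.05, 0.999], [-1.0, 0.001, 0.001]]
wrist_force: [-0.2, -0.8, 1.8]
finger_gap: 0.996
```

```bash
python3 look.py s wrist|head -1
```

```text
27.85 [ 575.93559066 -331.12434528    6.57070619] [[-0.001, -0.999, 0.05], [0.001, 0.05, 0.999], [-1.0, 0.001, 0.001]] [-0.2 -0.8  1.8]
```

View pics/swrist.png

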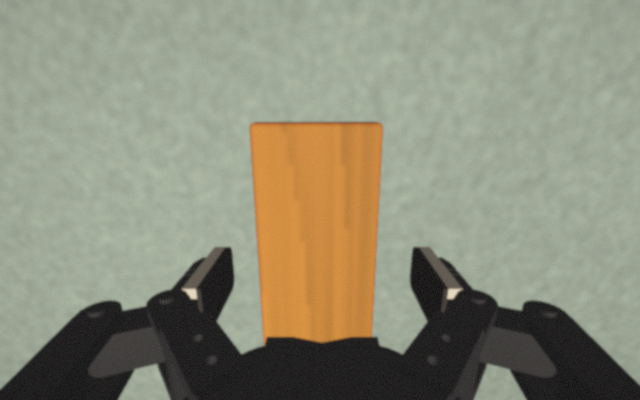

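The board sits between the fingers at columns 250–380, parallel to them. I'll lower the last bit while pre-closing.

>>> step_arm --motion "0 0 -0.05 0 68;0 0 0 0 68;0 0 0 0 68;0.15 0 0 0 68;0.1 0 0 0 68;0 0 0 0 68;0 0 0 0 68;0 0 0 0 68"

```text
time_s: 28.57
position: [575.8, -333.5, -1.1]
ee_rot: [[-0.0, -0.999, 0.051], [0.0, 0.051, 0.999], [-1.0, 0.0, 0.0]]
wrist_force: [0.2, 0.2, 0.5]
finger_gap: 0.796
```

>>> step_arm --motion "0 0 0 0 50;0 0 0 0 50;0 0 0 0 50;0 0 0 0 50;0 0 0 0 50"

```text
time_s: 28.98
position: [576.1, -333.7, -0.4]
ee_rot: [[0.001, -0.999, 0.051], [-0.001, 0.051, 0.999], [-1.0, -0.001, -0.0]]
wrist_force: [-1.1, -0.5, 6.2]
finger_gap: 0.677
```

>>> step_arm --motion "-0.5 0 0 0 50;-1 0 0 0 50;-1 0 0 0 50;-1 0 0 0 50;-1 0 0 0 50;-1 0 0 0 50;-1 0 0 0 50;-1 0 0 0 50;0 0 0 0 50;0 0 0 0 50"

```text
time_s: 29.82
position: [576.1, -333.7, 226.8]
ee_rot: [[0.003, -0.999, 0.051], [-0.002, 0.051, 0.999], [-1.0, -0.003, -0.002]]
wrist_force: [0.1, -0.2, -1.8]
finger_gap: 0.68
```

```bash
python3 look.py t wrist top|grep -v '^\['; python3 -c "
from h import *
print(observe()['joints'].round(1) if hasattr(observe()['joints'],'round') else observe()['joints'])"
```

```text
29.82 [ 576.14625042 -333.69343768  226.79379603] [[0.003, -0.999, 0.051], [-0.002, 0.051, 0.999], [-1.0, -0.003, -0.002]] [ 0.1 -0.2 -1.8]
wrist
top
[ -32.3    5.6   84.5   -0.    90.  -119.4]
```

View pics/twrist.png

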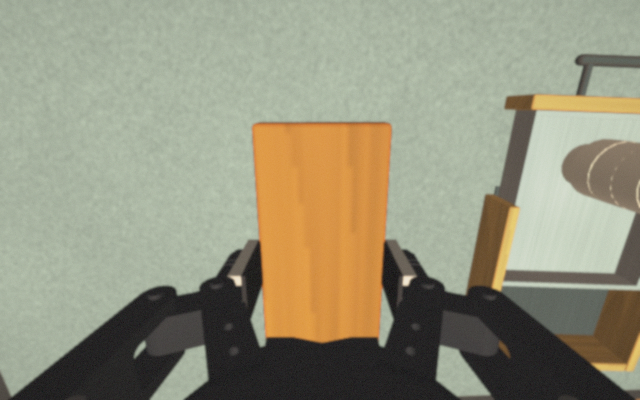

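```bash
python3 - <<'E'
from h import *
im,d,c=load('twrist'); P=pts(d,c)
for p in [(320,126),(320,160),(320,250),(260,126),(384,126)]: print(p,P[p[1],p[0]].round(1))
for z in (236.5,239): print(ray(320,122,z,c).round(1), ray(253,123,z,c).round(1), ray(391,123,z,c).round(1))
E
```

```text
(320, 126) [ 512.8 -330.6  239.3]
(320, 160) [ 527.2 -331.3  238.9]
(320, 250) [ 570.2 -333.6  239. ]
(260, 126) [ 511.5 -355.8  239.2]
(384, 126) [ 514.2 -303.6  238.5]
[ 511.3 -330.5  236.5] [ 510.3 -359.2  236.5] [ 513.3 -300.2  236.5]
[ 511.2 -330.5  239. ] [ 510.2 -358.6  239. ] [ 513.1 -300.7  239. ]
```

>>> step_arm --motion "0 0 0 1 50;0 0 0 1 50;0 0 0 1 50;0 0 0 1 50;0 0 0 1 50;0 0 0 1 50;0 0 0 1 50;0 0 0 1 50;0 0 0 1 50;0 0 0 1 50"

```text
time_s: 30.75
position: [575.4, -333.2, 222.3]
ee_rot: [[-0.002, -0.451, 0.893], [0.001, 0.893, 0.451], [-1.0, 0.002, -0.001]]
wrist_force: [0.0, 0.3, -1.6]
finger_gap: 0.68
```

>>> step_arm --motion "0 0 0 1 50;0 0 0 1 50;0 0 0 1 50;0 0 0 1 50;0 0 0 1 50;0 0 0 0.33 50;0 0.5 0 0 50;0 1 0 0 50;0 1 0 0 50;0 0 0 0 50"

```text
time_s: 31.58
position: [582.3, -254.2, 223.1]
ee_rot: [[-0.001, 0.082, 0.997], [0.002, 0.997, -0.082], [-1.0, 0.002, -0.001]]
wrist_force: [0.2, 0.2, -0.2]
finger_gap: 0.682
```

>>> step_arm --motion "0 0.5 -0.1 0 50;0 1 -0.1 0 50;0 1 -0.1 0 50;0 1 -0.1 0 50;0 1 -0.14 0 50;0 0.5 0 0 50;0 0 0 0 50;0 0 0 0 50"

```text
time_s: 32.25
position: [578.5, -106.9, 223.5]
ee_rot: [[-0.001, 0.083, 0.997], [0.0, 0.997, -0.083], [-1.0, -0.0, -0.001]]
wrist_force: [0.8, -0.6, -1.2]
finger_gap: 0.681
```

```bash
python3 look.py u wrist top; python3 -c "
from h import *
print(rim('uwrist',585,-21,155,172,40))"
```

```text
32.25 [ 578.50571673 -106.92738266  223.49168838] [[-0.001, 0.083, 0.997], [0.0, 0.997, -0.083], [-1.0, -0.0, -0.001]] [ 0.8 -0.6 -1.2]
wrist
[338.  79.] 11638 162.4 585.9 -20.3 61.7 1324
[210.  94.] 163 43.6 657.0 -26.5 376.2 162
[241. 263.] 419 266.3 547.7 -94.3 4.0 154
[402. 263.] 415 266.6 612.6 -99.6 3.8 145
[447. 356.] 455 308.6 607.4 -91.8 2.0 20
top
[247. 124.] 402 112.8 774.1 231.2 40.5 361
[200. 150.] 536 63.9 723.0 361.8 48.6 457
[330. 184.] 449 45.3 629.6 -22.4 212.9 204
[351. 198.] 652 162.9 584.4 -21.7 63.0 90
[183. 211.] 184 45.4 565.8 398.6 49.3 63
[404. 210.] 64 335.4 527.6 -103.6 14.4 59
[187. 256.] 187 46.7 453.2 381.1 48.8 58
(np.float64(585.8), np.float64(-20.9), np.float64(62.2), 1413, 1413, np.float64(161.6))
```

View pics/uwrist.png

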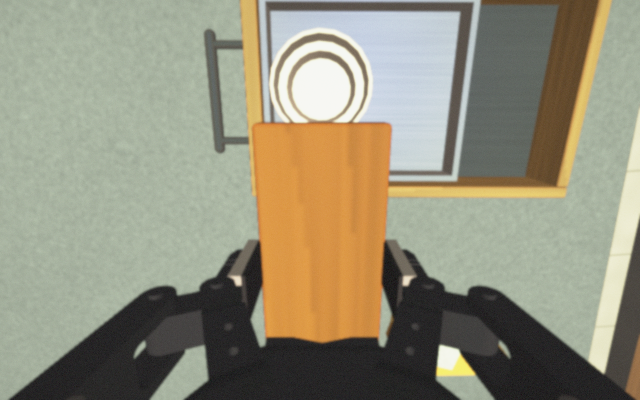

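>>> step_arm --motion "0 0.5 0 0 50;0 1 0 0 50;0 0.9 0 0 50;0 0.47 0 0 50;0 0 0 0 50;0.5 0 0 0 50;0.6 0 0 0 50;0.5 0 0 0 50;0.2 0 0 0 50;0 0 0 0 50"

```text
time_s: 33.18
position: [585.4, -22.9, 167.5]
ee_rot: [[-0.003, 0.086, 0.996], [0.0, 0.996, -0.086], [-1.0, -0.0, -0.003]]
wrist_force: [-0.8, 1.8, -1.0]
finger_gap: 0.682
```

>>> step_arm --motion "0.1 0 0 0 50;0 0 0 0 50;0 0 0 0 50"

```text
time_s: 33.43
position: [586.5, -22.3, 167.7]
ee_rot: [[0.001, 0.085, 0.996], [-0.0, 0.996, -0.085], [-1.0, -0.0, 0.001]]
wrist_force: [-0.6, 0.3, -1.0]
finger_gap: 0.676
```

```bash
python3 look.py v side top wrist|grep -v '^\['; python3 - <<'E'
from h import *
im=load('vside')[0]; cv2.imwrite('pics/vsidec.png',cv2.resize(im[110:230,220:400],(720,480),interpolation=cv2.INTER_CUBIC)[:,:,::-1])
E
```

```text
33.43 [586.45537016 -22.33363872 167.69453035] [[0.001, 0.085, 0.996], [-0.0, 0.996, -0.085], [-1.0, -0.0, 0.001]] [-0.6  0.3 -1. ]
side
top
wrist
```

View pics/vsidec.png

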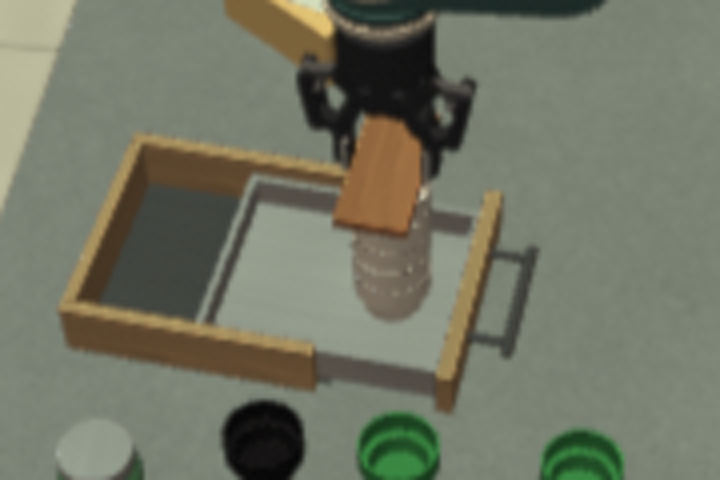

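View pics/vwrist.png

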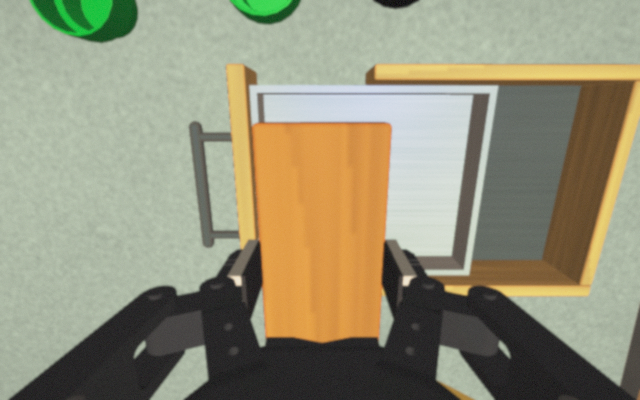

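>>> step_arm --motion "0.05 0.04 -0.03 0 50;0.1 0 0 0 50;0.05 0 0 0 50;0.03 0 0 0 50;0 0 0 0 50;0 0 0 0 50;0 0 0 0 50"

```text
time_s: 34.17
position: [585.8, -20.8, 161.4]
ee_rot: [[0.002, 0.085, 0.996], [-0.0, 0.996, -0.085], [-1.0, 0.0, 0.002]]
wrist_force: [-1.5, 0.4, 10.9]
finger_gap: 0.685
```

Contact at 10.9 N, centred at (585.8,-20.8). Releasing gently, first opening to 72 mm.

>>> step_arm --motion "0 0 0 0 64;0 0 0 0 70;0 0 0 0 80;0 0 0 0 85;0 0 0 0 85;-0.2 0 0 0 85;-0.6 0 0 0 85;-1 0 0 0 85;-1 0 0 0 85;0 0 0 0 85"

```text
time_s: 35.0
position: [586.7, -21.0, 251.0]
ee_rot: [[0.008, 0.085, 0.996], [-0.001, 0.996, -0.085], [-1.0, 0.0, 0.008]]
wrist_force: [0.8, 0.6, 0.8]
finger_gap: 0.995
```

```bash
python3 look.py w side top wrist; python3 - <<'E'
from h import *
for n in ['wtop','wside','wwrist']: print(n,board(n,585,-21,173,90,7))
E
```

```text
35.0 [586.72582503 -20.96692976 250.96463236] [[0.008, 0.085, 0.996], [-0.001, 0.996, -0.085], [-1.0, 0.0, 0.008]] [0.8 0.6 0.8]
side
[496. 160.] 228 234.1 1.4 -0.7 156.8 110
[283. 166.] 106 46.6 667.1 -33.7 168.4 47
[325. 186.] 120 46.2 601.4 -23.9 183.0 54
[314. 179.] 199 117.8 592.7 4.7 21.7 17
[510. 221.] 148 239.5 9.9 180.0 111.0 62
[243. 222.] 234 115.0 775.8 232.2 40.6 155
[252. 270.] 391 66.5 724.0 361.5 49.7 213
[303. 292.] 197 47.7 566.7 399.6 49.5 39
[343. 291.] 203 47.8 454.1 382.2 48.3 41
[565. 384.] 3419 89.9 -114.0 578.2 155.3 1979
top
[247. 124.] 402 113.0 773.7 231.0 40.8 354
[200. 150.] 531 64.1 723.0 361.5 48.3 431
[474. 157.] 275 69.4 701.0 -334.5 35.4 239
[369. 216.] 249 52.5 572.6 -25.5 119.7 12
[183. 211.] 178 46.8 565.7 398.2 49.2 52
[187. 256.] 181 46.0 453.2 381.0 48.5 62
wrist
[359. 162.] 4346 42.0 631.0 -25.6 220.5 3395
[229. 181.] 183 43.6 511.6 -13.3 106.9 177
[200. 274.] 519 296.7 541.5 -7.1 3.9 191
[444. 275.] 498 297.3 633.0 -14.7 4.0 189
wtop (((583.18896484375, -27.11730194091797), (116.1861801147461, 59.50212097167969), 83.7003173828125), 780, np.float64(173.90019379914662))
wside (((587.4862670898438, -19.169723510742188), (134.0144500732422, 60.33897399902344), 85.74237823486328), 555, np.float64(174.54484285984267))
wwrist (((586.957275390625, -19.268356323242188), (128.54153442382812, 59.529232025146484), 85.1103515625), 12939, np.float64(173.99448561689036))
```

View pics/wwrist.png

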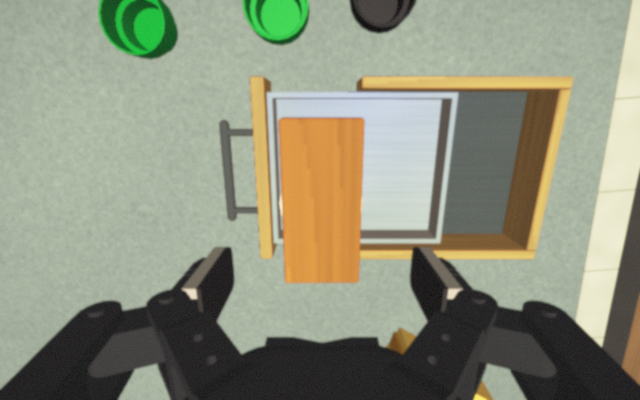

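The board is flat at z≈174, within about 2 mm of the stack centre. Now the pots.

>>> step_arm --motion "0 0.5 0 0 75;0 1 -0.2 0 75;0 1 -0.2 0 75;0 1 -0.2 0 75;0 1 -0.2 0 75;0 1 -0.2 0 75;0 1 -0.2 0 75;0 1 -0.2 0 75;0 1 -0.2 0 75;0 1 -0.26 0 75"

```text
time_s: 35.98
position: [553.4, 269.2, 242.5]
ee_rot: [[-0.002, 0.085, 0.996], [-0.001, 0.996, -0.085], [-1.0, -0.001, -0.002]]
wrist_force: [0.3, -0.0, -0.1]
finger_gap: 0.878
```

>>> step_arm --motion "0 1 0 0 75;0 1 0 0 75;0 1 0 0 75;0 0.9 0 0 75;0 0.5 0 0 75;1 0 0 0 75;0 0 0 0 75;0 0 0 0 75"

```text
time_s: 36.65
position: [564.6, 398.5, 211.9]
ee_rot: [[-0.004, 0.085, 0.996], [-0.003, 0.996, -0.085], [-1.0, -0.003, -0.003]]
wrist_force: [-0.3, 0.5, 0.6]
finger_gap: 0.879
```

```bash
python3 look.py x wrist side top
```

```text
36.65 [564.63808544 398.51475688 211.87242043] [[-0.004, 0.085, 0.996], [-0.003, 0.996, -0.085], [-1.0, -0.003, -0.003]] [-0.3  0.5  0.6]
wrist
[323. 178.] 1260 44.9 566.9 400.5 48.9 395
[481. 204.] 3509 62.5 724.8 363.1 49.5 3509
[221. 201.] 1456 44.6 454.6 383.0 48.9 444
[500. 282.] 1324 62.9 775.1 233.1 64.6 208
[209. 286.] 136 264.5 526.7 412.9 4.5 14
[434. 286.] 131 263.4 606.8 405.4 3.8 75
[568. 324.] 226 281.6 632.6 402.6 7.8 9
side
[626.   4.] 233 60.4 -709.8 -1310.2 85.2 14
[299. 109.] 80 73.4 702.2 -334.7 36.4 30
[509. 167.] 371 234.5 2.2 1.8 157.0 190
[481. 212.] 111 54.3 3.3 0.0 169.0 46
[547. 220.] 142 237.6 -83.5 158.6 112.6 21
[243. 222.] 236 116.0 774.6 232.0 42.0 115
[243. 242.] 81 64.1 771.9 228.6 74.9 12
[252. 270.] 390 66.9 722.7 362.7 47.5 189
[303. 292.] 208 47.3 566.5 399.8 48.7 48
[343. 292.] 215 47.2 454.2 382.4 49.0 42
[565. 383.] 3461 89.9 -111.8 580.3 155.0 1939
top
[247. 124.] 402 113.0 773.8 231.2 40.2 339
[200. 150.] 535 64.2 722.8 361.7 48.0 408
[351. 187.] 727 44.2 631.1 -24.6 216.4 465
[474. 157.] 274 69.1 701.7 -334.7 35.4 239
[183. 211.] 180 45.6 565.8 398.5 49.2 60
[187. 256.] 179 45.7 453.1 380.9 48.9 62
```

View pics/xwrist.png

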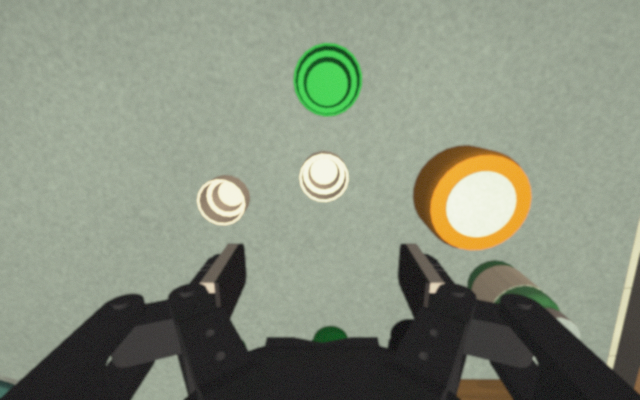

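>>> step_arm --motion "0.5 0.05 0.06 0 75;1 0 0 0 75;1 0 0 0 75;1 0 0 0 75;1 0 0 0 75;1 0 0 0 75;0.6 0 0 0 75;0.4 0 0 0 75;0 0 0 0 75;0 0 0 0 75"

```text
time_s: 37.63
position: [567.5, 400.7, 19.6]
ee_rot: [[0.0, 0.085, 0.996], [0.0, 0.996, -0.085], [-1.0, 0.0, 0.0]]
wrist_force: [0.4, -0.1, 0.0]
finger_gap: 0.877
```

>>> step_arm --motion "0 0 0 0 45;0 0 0 0 45;0 0 0 0 45;0 0 0 0 45;0 0 0 0 45;0 0 0 0 45"

```text
time_s: 38.13
position: [568.2, 401.3, 21.6]
ee_rot: [[0.003, 0.085, 0.996], [0.002, 0.996, -0.085], [-1.0, 0.002, 0.003]]
wrist_force: [-1.2, 0.2, 7.7]
finger_gap: 0.585
```

>>> step_arm --motion "-0.5 0 0 0 45;-1 0 0 0 45;-1 0 0 0 45;-1 -0.5 -0.5 0 45;0 0 -1 0 45;0 0 -1 0 45;0 0 -1 0 45;0 -0.4 -0.1 0 45;0 0 0 0 45;0 0 0 0 45"

```text
time_s: 38.97
position: [457.7, 383.1, 125.8]
ee_rot: [[0.002, 0.085, 0.996], [0.001, 0.996, -0.085], [-1.0, 0.001, 0.002]]
wrist_force: [0.3, 0.2, -0.6]
finger_gap: 0.583
```

```bash
python3 look.py y wrist; python3 -c "
from h import *
print(rim('ywrist',454.3,382.5,38,52,36))"
```

```text
38.97 [457.70088    383.08422085 125.80545936] [[0.002, 0.085, 0.996], [0.001, 0.996, -0.085], [-1.0, 0.001, 0.002]] [ 0.3  0.2 -0.6]
wrist
[321. 259.] 11770 148.6 458.5 382.6 48.7 2673
[248. 277.] 108 170.8 431.4 395.5 3.7 77
[395. 277.] 106 171.0 487.4 390.8 3.7 65
[633. 322.] 561 34.1 771.1 232.2 58.5 150
(np.float64(454.1), np.float64(383.4), np.float64(48.6), 476, 476, np.float64(43.6))
```

View pics/ywrist.png

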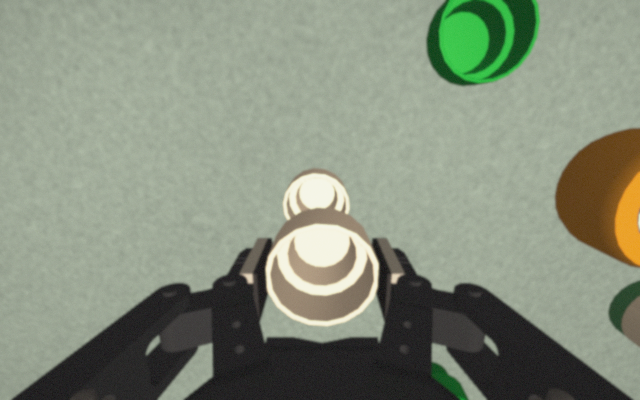

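>>> step_arm --motion "0 0.01 -0.14 0 45;0.5 0 0 0 45;0.7 0 0 0 45;0.6 0 0 0 45;0.4 0 0 0 45;0.2 0 0 0 45;0 0 0 0 45;0 0 0 0 45;0 0 0 0 45"

```text
time_s: 39.77
position: [453.7, 384.0, 53.2]
ee_rot: [[0.001, 0.085, 0.996], [0.001, 0.996, -0.085], [-1.0, 0.001, 0.001]]
wrist_force: [-0.1, 0.9, 0.4]
finger_gap: 0.588
```

```bash
python3 look.py z wrist|head -4; python3 -c "
from h import *
print(rim('zwrist',454.3,382.5,66,86,36))"
```

```text
39.77 [453.66050488 384.030749    53.20856949] [[0.001, 0.085, 0.996], [0.001, 0.996, -0.085], [-1.0, 0.001, 0.001]] [-0.1  0.9  0.4]
wrist
[321. 261.] 11641 76.1 454.5 383.5 48.7 2668
[248. 277.] 110 98.7 427.4 396.6 3.8 49
(np.float64(454.5), np.float64(383.7), np.float64(48.7), 3807, 4243, np.float64(74.3))
```

>>> step_arm --motion "0.1 0 -0.01 0 45;0.1 0 0 0 45;0.06 0 0 0 45;0 0 0 0 45;0 0 0 0 45"

```text
time_s: 40.23
position: [453.2, 384.0, 45.6]
ee_rot: [[0.001, 0.085, 0.996], [0.001, 0.996, -0.085], [-1.0, 0.001, 0.001]]
wrist_force: [-3.3, -1.9, 11.8]
finger_gap: 0.587
```

```bash
python3 look.py aa wrist|head -1; python3 -c "
from h import *
print(rim('aawrist',454.3,382.5,58,80,36))"
```

```text
40.23 [453.17763942 384.02237545  45.59595333] [[0.001, 0.085, 0.996], [0.001, 0.996, -0.085], [-1.0, 0.001, 0.001]] [-3.3 -1.9 11.8]
(np.float64(453.9), np.float64(383.7), np.float64(48.7), 3899, 4396, np.float64(66.5))
```

>>> step_arm --motion "0 0 0 0 60;0 0 0 0 70;0 0 0 0 70;0.2 0 0 0 70;0.4 0 0 0 70;0.3 0 0 0 70;0 0 0 0 70;0 0 0 0 70;0 0 0 0 70"

```text
time_s: 41.03
position: [452.9, 383.7, 17.2]
ee_rot: [[-0.0, 0.085, 0.996], [-0.0, 0.996, -0.085], [-1.0, -0.0, -0.0]]
wrist_force: [0.7, 0.4, 0.3]
finger_gap: 0.816
```

```bash
python3 look.py ab wrist|head -4
```

```text
41.03 [452.86777698 383.69409723  17.16371359] [[-0.0, 0.085, 0.996], [-0.0, 0.996, -0.085], [-1.0, -0.0, -0.0]] [0.7 0.4 0.3]
wrist
[322. 283.] 14485 68.3 453.9 383.8 48.3 2666
[218. 284.] 124 64.2 416.2 396.8 3.9 124
```

View pics/abwrist.png

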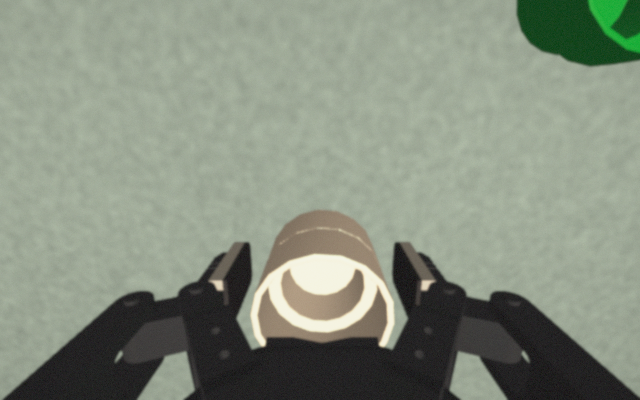

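The pots are nested concentrically (seam visible at row ~235). Gripping both.

>>> step_arm --motion "0 0 0 0 45;0 0 0 0 45;0 0 0 0 45;0 0 0 0 45;0 0 0 0 45;0 0 0 0 45"

```text
time_s: 41.58
position: [453.3, 384.0, 18.1]
ee_rot: [[0.001, 0.085, 0.996], [0.001, 0.996, -0.085], [-1.0, 0.001, 0.001]]
wrist_force: [-0.0, -0.3, 5.5]
finger_gap: 0.589
```

>>> step_arm --motion "-0.3 0 0 0 45;-0.8 0 0 0 45;-1 0 0 0 45;-1 0 0 0 45;-1 0 0 0 45;-1 0 0 0 45;-1 0 0 0 45;-1 0 0 0 45;-0.6 0 0 0 45;0 0 0 0 45"

```text
time_s: 42.42
position: [453.4, 384.2, 253.6]
ee_rot: [[0.005, 0.085, 0.996], [0.004, 0.996, -0.085], [-1.0, 0.004, 0.004]]
wrist_force: [-0.0, -0.3, 0.1]
finger_gap: 0.596
```

```bash
python3 look.py ac wrist top|head -4; python3 -c "
from h import *
print(board('actop',585,-21,174,90,7))
print(rim('actop',453,384,285,310,60))"
```

```text
42.42 [453.43116211 384.21676762 253.57278042] [[0.005, 0.085, 0.996], [0.004, 0.996, -0.085], [-1.0, 0.004, 0.004]] [-0.  -0.3  0.1]
wrist
[559. 173.] 2886 62.7 723.8 363.3 49.3 2886
[322. 281.] 13954 303.8 454.1 384.6 47.5 2182
(((584.4981689453125, -20.52447509765625), (129.24505615234375, 59.86360168457031), 85.1604232788086), 1548, np.float64(173.9598459215748))
(np.float64(452.8), np.float64(381.7), np.float64(50.1), 72, 74, np.float64(298.3))
```

View pics/acwrist.png

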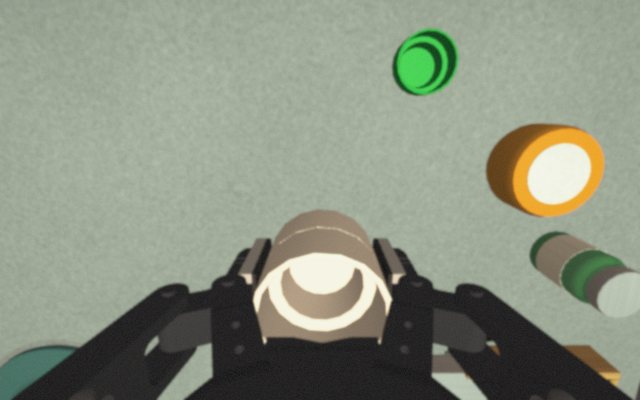

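>>> step_arm --motion "0 -0.5 0.2 0 45;0 -1 0.5 0 45;0 -1 0.5 0 45;0 -1 0.5 0 45;0 -1 0.5 0 45;0 -1 0.5 0 45;0 -1 0.5 0 45;0 -1 0.5 0 45;0 -1 0.5 0 45;0 -1 0.5 0 45"

```text
time_s: 43.35
position: [568.8, 86.0, 246.5]
ee_rot: [[-0.002, 0.085, 0.996], [-0.0, 0.996, -0.085], [-1.0, -0.0, -0.002]]
wrist_force: [-0.0, 1.4, -1.5]
finger_gap: 0.596
```

>>> step_arm --motion "0 -1 0.5 0 45;0 -1 0.3 0 45;0 -0.7 0 0 45;0 0 0 0 45;0 0 0 0 45;0 0 0 0 45"

```text
time_s: 43.85
position: [585.7, 5.3, 247.1]
ee_rot: [[-0.002, 0.085, 0.996], [0.0, 0.996, -0.085], [-1.0, 0.0, -0.002]]
wrist_force: [0.2, 0.2, -1.1]
finger_gap: 0.594
```

```bash
python3 look.py ad wrist |head -4; python3 -c "
from h import *
print(board('adwrist',585,-21,174,90,7))"
```

```text
43.85 [585.71893222   5.33884103 247.14924466] [[-0.002, 0.085, 0.996], [0.0, 0.996, -0.085], [-1.0, 0.0, -0.002]] [ 0.2  0.2 -1.1]
wrist
[330. 261.] 16981 297.1 586.7 5.9 47.5 2241
[251. 261.] 316 288.8 559.0 17.8 3.7 123
(((590.0557861328125, 17.702789306640625), (55.30925750732422, 58.62108612060547), 85.11103057861328), 4730, np.float64(173.98322310921196))
```

View pics/adwrist.png

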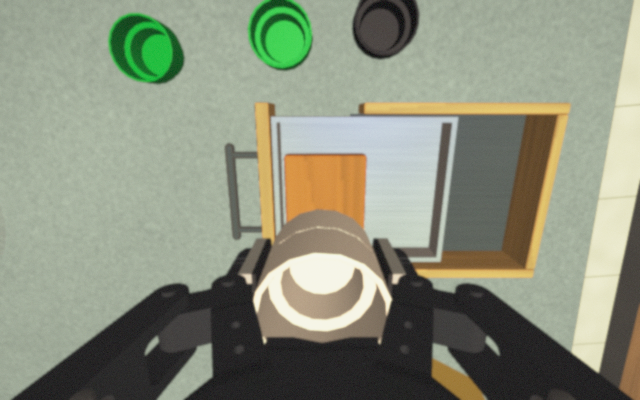

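>>> step_arm --motion "0 -0.5 0.03 0 45;0 -0.34 0.04 0 45;0 0 0 0 45;0.4 0 0 0 45;0.5 0 0 0 45;0.4 0 0 0 45;0.25 0 0 0 45;0 0 0 0 45;0 0 0 0 45;0 0 0 0 45"

```text
time_s: 44.73
position: [586.2, -20.2, 202.2]
ee_rot: [[0.001, 0.085, 0.996], [-0.0, 0.996, -0.085], [-1.0, 0.0, 0.001]]
wrist_force: [-0.4, -0.2, -2.3]
finger_gap: 0.596
```

```bash
python3 look.py ae wrist side|head -4; python3 - <<'E'
from h import *
im,d,c=load('aewrist'); P=pts(d,c); hsv=cv2.cvtColor(im,cv2.COLOR_RGB2HSV)
m=(hsv[:,:,0]<18)&(hsv[:,:,1]>110)&(abs(P[:,:,2]-174)<6)&(abs(P[:,:,0]-587)<50)
Q=P[m]; print(len(Q), np.percentile(Q[:,1],[0.5,99.5]), Q[:,0].min(),Q[:,0].max(), np.median(Q[:,2]))
for y in (20,30,40):
    r=Q[abs(Q[:,1]-y)<2]; print(y,(r[:,0].min()+r[:,0].max())/2, r[:,0].min(),r[:,0].max())
im=load('aeside')[0]; cv2.imwrite('pics/aesidec.png',cv2.resize(im[110:230,220:400],(720,480),interpolation=cv2.INTER_CUBIC)[:,:,::-1])
E
```

```text
44.73 [586.20455079 -20.21017878 202.23327459] [[0.001, 0.085, 0.996], [-0.0, 0.996, -0.085], [-1.0, 0.0, 0.001]] [-0.4 -0.2 -2.3]
wrist
[272.  31.] 69 37.3 560.8 159.7 79.1 8
[334. 251.] 18296 252.2 587.1 -19.7 47.5 2251
9879 [-19.77870889  46.1360071 ] 557.4742782951128 621.0495131923088 173.99426830256695
20 590.1332633269926 560.4368473045565 619.8296793494287
30 590.5352280196239 561.0338669694847 620.036589069763
40 591.51809621595 561.9866792395911 621.0495131923088
```

View pics/aewrist.png

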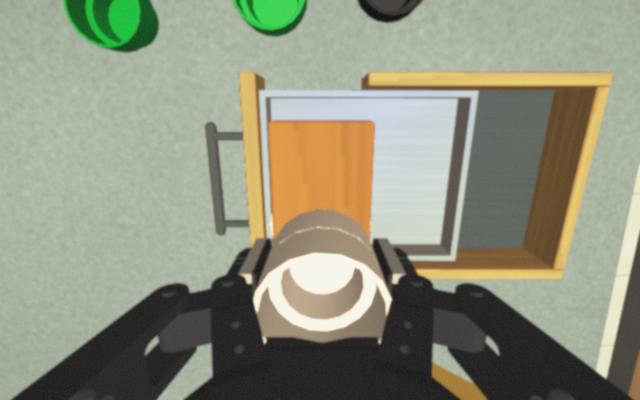

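View pics/aesidec.png

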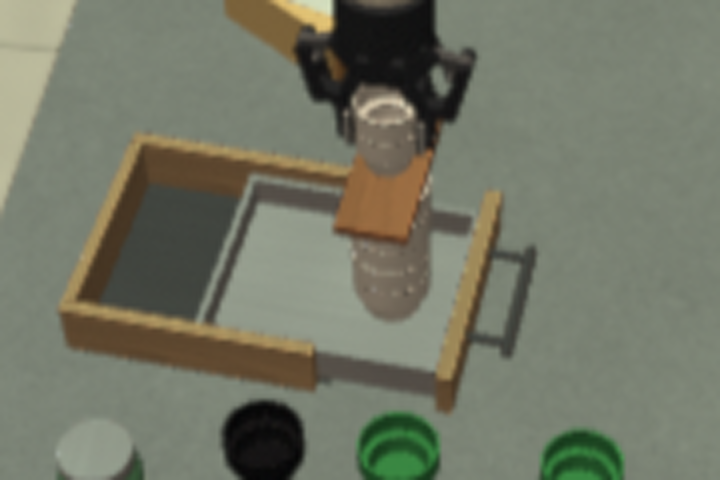

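>>> step_arm --motion "0.1 0 0 0 45;0.1 0 0 0 45;0.06 0 0 0 45;0 0 0 0 45;0 0 0 0 45"

```text
time_s: 45.25
position: [586.0, -20.3, 193.8]
ee_rot: [[-0.0, 0.085, 0.996], [0.0, 0.996, -0.085], [-1.0, -0.0, -0.0]]
wrist_force: [0.5, -0.2, -0.1]
finger_gap: 0.597
```

>>> step_arm --motion "0.05 0 0 0 45;0 0 0 0 45;0 0 0 0 45;0 0 0 0 45"

```text
time_s: 45.58
position: [586.1, -20.3, 192.5]
ee_rot: [[0.0, 0.085, 0.996], [-0.0, 0.996, -0.085], [-1.0, -0.0, 0.0]]
wrist_force: [-0.5, -0.2, -1.2]
finger_gap: 0.592
```

>>> step_arm --motion "0.04 0 0 0 45;0 0 0 0 45;0 0 0 0 45;0 0 0 0 45"

```text
time_s: 45.92
position: [586.2, -20.3, 192.0]
ee_rot: [[0.001, 0.085, 0.996], [-0.0, 0.996, -0.085], [-1.0, -0.0, 0.001]]
wrist_force: [-1.1, -0.2, 6.4]
finger_gap: 0.596
```

Contact. Releasing and lifting clear.

>>> step_arm --motion "0 0 0 0 56;0 0 0 0 62;0 0 0 0 70;0 0 0 0 78;0 0 0 0 80;-0.2 0 0 0 80;-0.6 0 0 0 80;-1 0 0 0 80;-1 0 0 0 80;0 0 0 0 80"

```text
time_s: 46.75
position: [587.1, -20.4, 282.2]
ee_rot: [[0.008, 0.085, 0.996], [-0.001, 0.996, -0.085], [-1.0, 0.0, 0.008]]
wrist_force: [0.1, 1.3, 0.6]
finger_gap: 0.938
```

```bash
python3 look.py af wrist side top; python3 - <<'E'
from h import *
print(board('aftop',585,-21,174,90,7)); print(rim('aftop',585,-20,235,252,40)); print(rim('afside',585,-20,235,252,40)); print(rim('afwrist',585,-20,235,252,40))
im=load('afside')[0]; cv2.imwrite('pics/afsidec.png',cv2.resize(im[110:230,220:400],(720,480),interpolation=cv2.INTER_CUBIC)[:,:,::-1])
E
```

```text
46.75 [587.13958763 -20.40049425 282.18076845] [[0.008, 0.085, 0.996], [-0.001, 0.996, -0.085], [-1.0, 0.0, 0.008]] [0.1 1.3 0.6]
wrist
[333. 194.] 8618 242.2 587.0 -20.8 48.6 1150
[231. 169.] 126 43.5 640.7 -24.4 343.5 125
[208. 272.] 375 331.1 545.0 -6.8 4.0 164
[423. 253.] 102 314.1 632.4 -12.2 1.8 25
[441. 282.] 247 334.8 631.7 -13.9 4.0 137
side
[316. 141.] 255 244.9 587.1 -20.7 49.6 43
[496. 160.] 227 233.8 2.0 -0.7 156.5 132
[283. 166.] 104 47.2 670.1 -36.7 158.0 37
[325. 187.] 108 47.0 601.2 -24.0 188.3 55
[314. 179.] 196 117.4 590.8 -0.1 25.0 17
[511. 221.] 153 240.4 8.9 179.6 112.0 48
[243. 222.] 234 115.3 775.0 232.0 39.6 143
[252. 270.] 390 66.3 723.5 361.5 48.7 206
[565. 384.] 3404 89.7 -113.0 577.7 153.3 2062
top
[247. 124.] 401 113.2 774.1 231.0 40.6 331
[200. 150.] 538 64.0 723.3 361.6 48.4 445
[474. 157.] 276 70.2 701.3 -334.3 35.5 198
[370. 215.] 250 51.3 -471.1 64.0 2001.1 10
[345. 191.] 60 352.0 550.4 -70.5 139.4 3
[357. 199.] 67 391.8 539.3 -16.5 12.9 60
(((584.168701171875, -26.646846771240234), (117.00348663330078, 59.69955062866211), 85.01433563232422), 763, np.float64(173.91578969865816))
(np.float64(584.0), np.float64(-19.7), np.float64(43.9), 26, 26, np.float64(241.9))
(np.float64(587.3), np.float64(-21.5), np.float64(49.1), 65, 79, np.float64(240.9))
(np.float64(587.0), np.float64(-20.7), np.float64(48.6), 1325, 1325, np.float64(241.4))
```

View pics/afsidec.png

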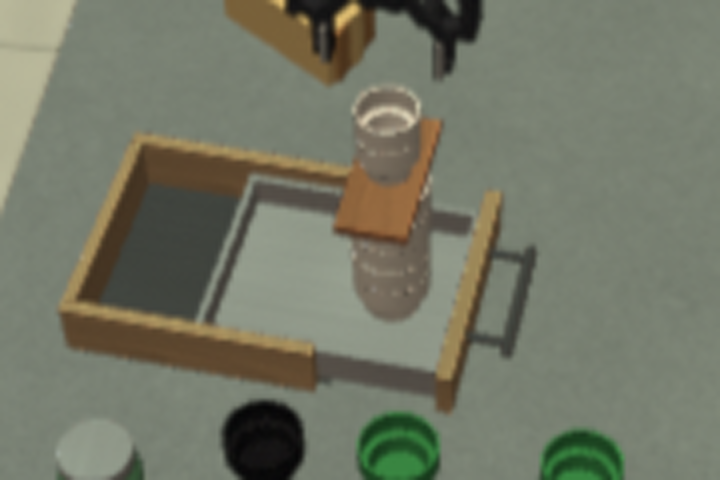

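View pics/afwrist.png

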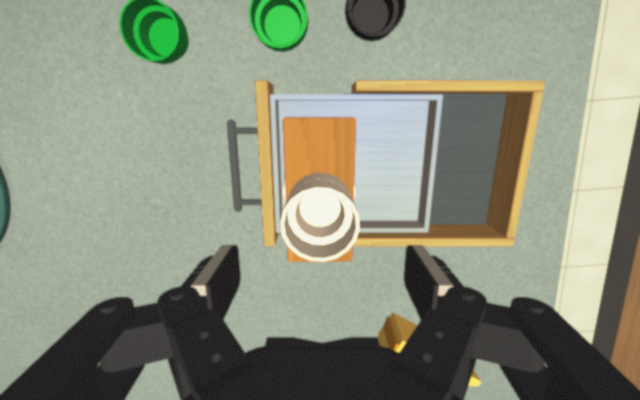

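The pots stand at (587,-20.7), upright on the middle of the board. Retreating along the drawer axis towards the robot, shutting the gripper, then lowering in front of the handle.

>>> step_arm --motion "-0.5 0 0 0 80;0 0 -0.5 0 80;0 0 -1 0 80;0 0 -1 0 80;0 0 -1 0 80;0 0 -1 0 80;0 0 -1 0 40;0 0 -0.8 0 0;0 0 0 0 0;0 0 0 0 0"

```text
time_s: 47.73
position: [397.1, -4.2, 291.0]
ee_rot: [[0.001, 0.085, 0.996], [-0.0, 0.996, -0.085], [-1.0, 0.0, 0.001]]
wrist_force: [1.2, 0.6, -0.1]
finger_gap: 0.38
```

>>> step_arm --motion "1 0 0 0 0;1 0 0 0 0;1 0 0 0 0;1 0 0 0 0;1 0 0 0 0;0 0 0 0 0;0 0 0 0 0"

```text
time_s: 48.32
position: [397.6, -4.2, 139.9]
ee_rot: [[-0.003, 0.085, 0.996], [0.0, 0.996, -0.085], [-1.0, -0.0, -0.003]]
wrist_force: [0.6, 0.2, 0.8]
finger_gap: -0.003
```

```bash
python3 look.py ag side top; python3 - <<'E'
from h import *
print(observe()['joints'])
print(board('agtop',585,-21,174,90,7)); print(rim('agtop',585,-20,235,252,40)); print(rim('agside',585,-20,235,252,40))
im,d,c=load('agtop'); hsv=cv2.cvtColor(im,cv2.COLOR_RGB2HSV)
cv2.imwrite('pics/agtopc.png',cv2.resize(im[90:290,260:460],(800,800)[:2],interpolation=cv2.INTER_CUBIC)[:600,:,::-1])
E
```

```text
48.32 [397.5793221   -4.23831761 139.89901255] [[-0.003, 0.085, 0.996], [0.0, 0.996, -0.085], [-1.0, -0.0, -0.003]] [0.6 0.2 0.8]
side
[299. 109.] 80 73.4 703.5 -332.3 31.7 30
[316. 141.] 262 244.2 587.5 -21.2 49.6 51
[510. 166.] 388 234.6 2.4 0.1 156.0 173
[283. 166.] 105 46.8 663.7 -36.0 166.3 42
[324. 187.] 118 46.8 596.4 -19.1 180.6 41
[313. 179.] 203 119.7 590.8 3.3 19.9 13
[519. 220.] 183 249.6 -19.4 181.5 86.2 39
[243. 222.] 235 115.7 776.1 232.1 40.0 131
[252. 270.] 391 66.5 723.7 361.4 49.4 199
[565. 384.] 3415 89.9 -113.2 576.5 153.6 1968
top
[247. 124.] 399 113.0 773.7 230.8 40.9 333
[200. 150.] 532 64.0 722.8 361.4 48.2 440
[349. 187.] 703 44.5 630.3 -26.8 219.3 399
[474. 158.] 273 69.6 701.1 -334.1 35.4 226
[354. 190.] 465 243.1 585.4 -22.3 48.8 108
[-4.28612350e+00 -2.83682239e+01  1.21031079e+02  9.60619631e-04
  8.72603612e+01  6.02269089e-01]
(((584.6226806640625, -20.534812927246094), (129.2458953857422, 59.60930252075195), 85.1561508178711), 1058, np.float64(173.87881547065268))
(np.float64(585.2), np.float64(-22.3), np.float64(48.8), 120, 120, np.float64(241.4))
(np.float64(587.3), np.float64(-21.3), np.float64(49.6), 69, 77, np.float64(241.0))
```

View pics/agside.png

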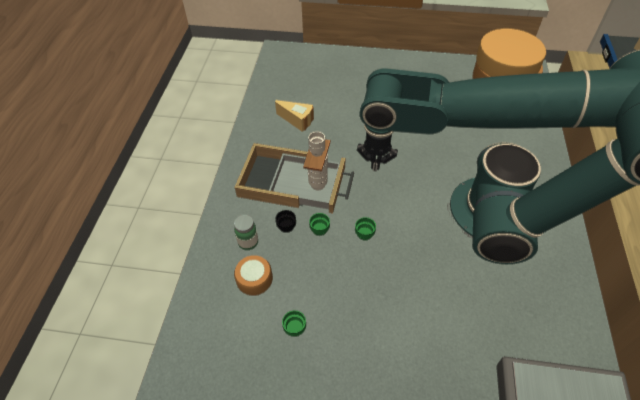

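View pics/agtop.png

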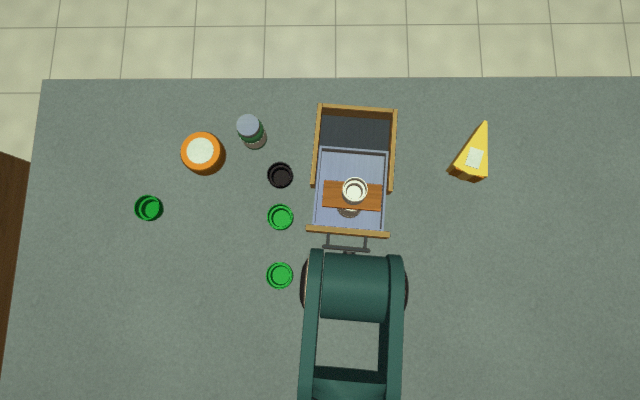

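>>> step_arm --motion "0 0 0 -1 0;0 0 0 -1 0;0 0 0 -1 0;0 0 0 -1 0;0 0 0 -1 0;0 0 0 -1 0;0 0 0 -1 0;0 0 0 -1 0;0 0 0 -1 0;0 0 0 -1 0"

```text
time_s: 49.25
position: [398.7, -4.3, 142.7]
ee_rot: [[0.003, -0.823, 0.568], [-0.0, 0.568, 0.823], [-1.0, -0.002, 0.001]]
wrist_force: [0.7, -0.3, 0.0]
finger_gap: -0.001
```

>>> step_arm --motion "0 0 0 -1 0;0 0 0 -1 0;0 0 0 -1 0;0 0 0 -1 0;0 0 0 -1 0;0.8 0 0 0 0;1 0 0 0 0;1 0 0 0 0;0.8 0 0 0 0;0 0 0 0 0"

```text
time_s: 50.08
position: [396.7, -4.2, 30.0]
ee_rot: [[-0.004, -0.996, 0.085], [0.0, 0.085, 0.996], [-1.0, 0.004, -0.0]]
wrist_force: [-1.5, -0.1, -0.1]
finger_gap: 0.0
```

```bash
python3 look.py ah wrist side|head -1;  python3 - <<'E'
from h import *
im=load('ahside')[0]; cv2.imwrite('pics/ahsidec.png',cv2.resize(im[90:240,230:430],(800,600),interpolation=cv2.INTER_CUBIC)[:,:,::-1])
E
```

```text
50.08 [396.72351122  -4.17316395  30.00017436] [[-0.004, -0.996, 0.085], [0.0, 0.085, 0.996], [-1.0, 0.004, -0.0]] [-1.5 -0.1 -0.1]
```

View pics/ahsidec.png

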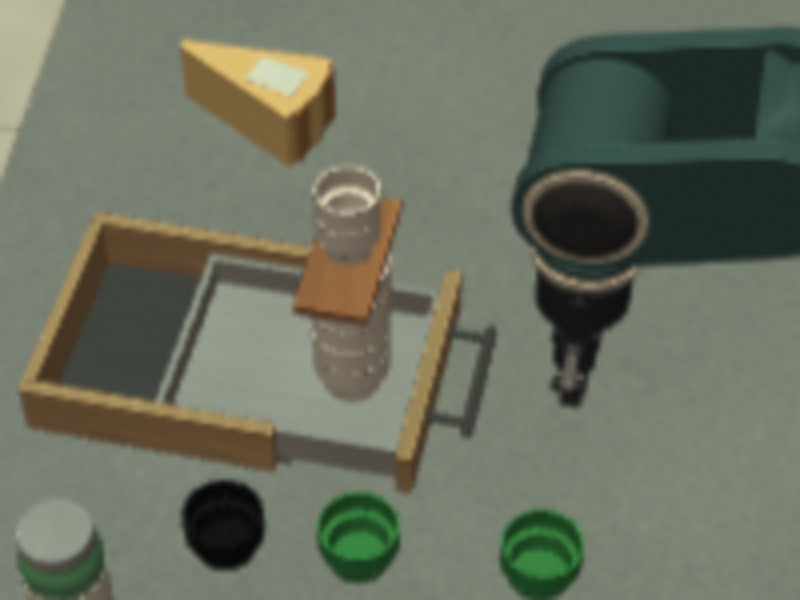

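View pics/ahwrist.png

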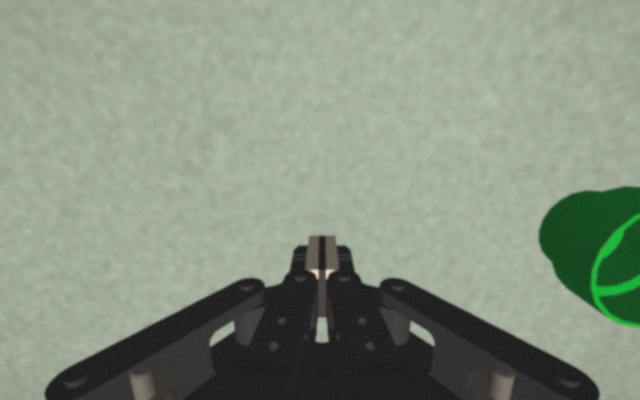

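>>> step_arm --motion "0.2 -0.2 0 0 0;0 -0.4 0 0 0;0 -0.4 0 0 0;0 -0.3 0 0 0;0 -0.15 0 0 0;0 -0.1 0 0 0;0 -0.05 0 0 0;0 -0.05 0 0 0;0 -0.05 0 0 0;0 -0.05 0 0 0"

```text
time_s: 51.02
position: [450.0, -8.7, 26.4]
ee_rot: [[0.0, -0.996, 0.085], [-0.0, 0.085, 0.996], [-1.0, -0.0, -0.0]]
wrist_force: [-0.8, -0.6, 0.7]
finger_gap: 0.0
```

>>> step_arm --motion "0 -0.04 0 0 0;0 -0.04 0 0 0;0 -0.04 0 0 0;0 -0.04 0 0 0;0 -0.04 0 0 0;0 -0.04 0 0 0;0 -0.04 0 0 0;0 -0.04 0 0 0;0 -0.04 0 0 0;0 -0.04 0 0 0"

```text
time_s: 51.85
position: [461.9, -9.7, 26.3]
ee_rot: [[-0.0, -0.996, 0.085], [0.0, 0.085, 0.996], [-1.0, 0.0, -0.0]]
wrist_force: [-2.8, 1.2, 1.3]
finger_gap: -0.001
```

In contact (-2.8 N, the friction level). Continuing slowly.

>>> step_arm --motion "0 -0.05 0 0 0;0 -0.06 0 0 0;0 -0.07 0 0 0;0 -0.08 0 0 0;0 -0.08 0 0 0;0 -0.08 0 0 0;0 -0.08 0 0 0;0 -0.08 0 0 0;0 -0.08 0 0 0;0 -0.08 0 0 0"

```text
time_s: 52.68
position: [484.3, -11.7, 26.2]
ee_rot: [[-0.0, -0.996, 0.085], [-0.0, 0.085, 0.996], [-1.0, 0.0, -0.0]]
wrist_force: [-3.0, -0.4, 1.5]
finger_gap: 0.001
```

```bash
python3 look.py ai side|head -1;  python3 - <<'E'
from h import *
im=load('aiside')[0]; cv2.imwrite('pics/aisidec.png',cv2.resize(im[90:240,230:430],(800,600),interpolation=cv2.INTER_CUBIC)[:,:,::-1])
E
```

```text
52.68 [484.30877014 -11.66235572  26.24622307] [[-0.0, -0.996, 0.085], [-0.0, 0.085, 0.996], [-1.0, 0.0, -0.0]] [-3.  -0.4  1.5]
```

View pics/aisidec.png

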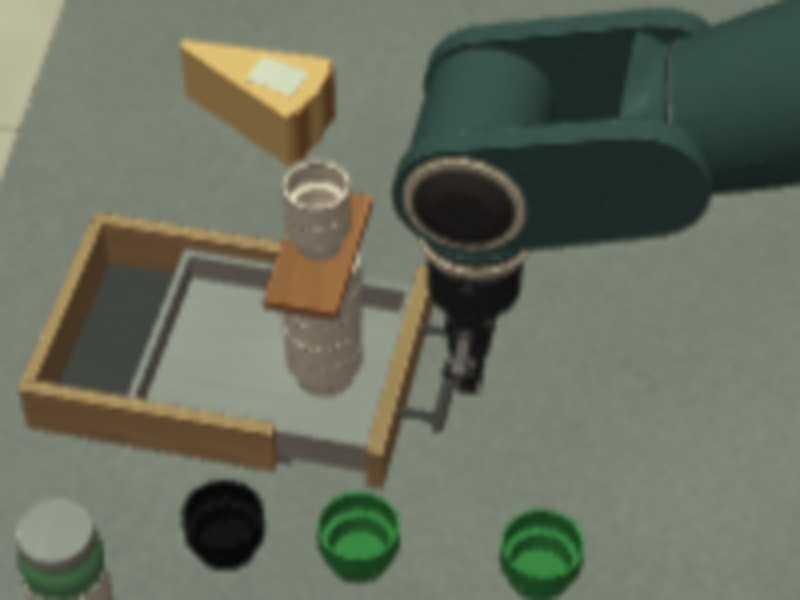

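>>> step_arm --motion "0 -0.08 0 0 0;0 -0.08 0 0 0;0 -0.08 0 0 0;0 -0.08 0 0 0;0 -0.08 0 0 0;0 -0.08 0 0 0;0 -0.08 0 0 0;0 -0.08 0 0 0;0 -0.08 0 0 0;0 -0.08 0 0 0"

```text
time_s: 53.57
position: [508.3, -13.7, 26.3]
ee_rot: [[-0.0, -0.996, 0.085], [-0.0, 0.085, 0.996], [-1.0, 0.0, -0.0]]
wrist_force: [-2.7, 0.1, 0.9]
finger_gap: -0.002
```

>>> step_arm --motion "0 -0.08 0 0 0;0 -0.08 0 0 0;0 -0.08 0 0 0;0 -0.08 0 0 0;0 -0.08 0 0 0;0 -0.08 0 0 0;0 -0.08 0 0 0;0 -0.08 0 0 0;0 -0.08 0 0 0;0 -0.08 0 0 0"

```text
time_s: 54.4
position: [532.2, -15.7, 26.3]
ee_rot: [[-0.0, -0.996, 0.085], [-0.0, 0.085, 0.996], [-1.0, 0.0, -0.0]]
wrist_force: [-2.8, -0.7, 0.6]
finger_gap: 0.002
```

>>> step_arm --motion "0 -0.07 0 0 0;0 -0.06 0 0 0;0 -0.05 0 0 0;0 -0.04 0 0 0;0 -0.04 0 0 0;0 -0.04 0 0 0;0 -0.04 0 0 0;0 -0.04 0 0 0;0 -0.04 0 0 0;0 -0.04 0 0 0"

```text
time_s: 55.23
position: [545.8, -16.9, 26.3]
ee_rot: [[-0.0, -0.996, 0.085], [-0.0, 0.085, 0.996], [-1.0, 0.0, -0.0]]
wrist_force: [-2.4, -1.8, 0.5]
finger_gap: -0.001
```

```bash
python3 look.py aj side|head -1;  python3 - <<'E'
from h import *
im=load('ajside')[0]; cv2.imwrite('pics/ajsidec.png',cv2.resize(im[90:240,230:430],(800,600),interpolation=cv2.INTER_CUBIC)[:,:,::-1])
E
```

```text
55.23 [545.76155949 -16.88654724  26.28033643] [[-0.0, -0.996, 0.085], [-0.0, 0.085, 0.996], [-1.0, 0.0, -0.0]] [-2.4 -1.8  0.5]
```

View pics/ajsidec.png

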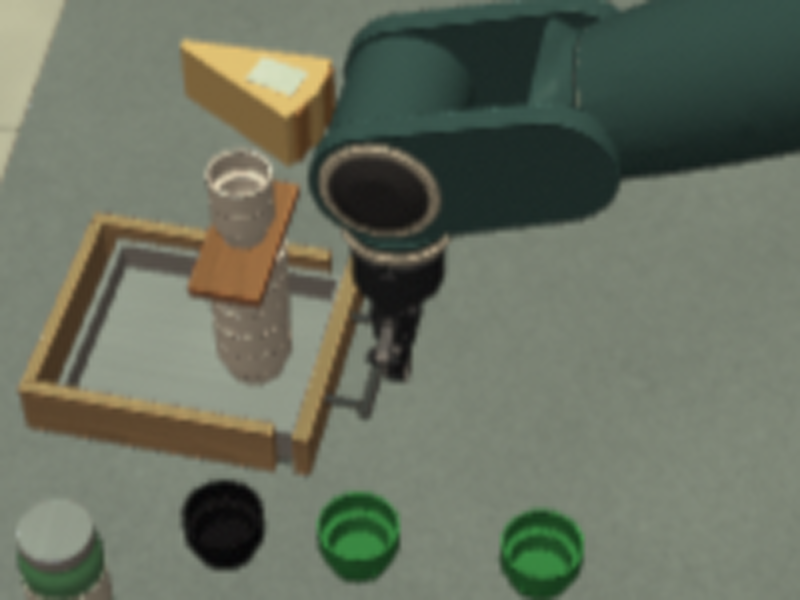

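The stack is upright; about 15 mm remains. Slowing down.

>>> step_arm --motion "0 -0.04 0 0 0;0 -0.04 0 0 0;0 -0.04 0 0 0;0 -0.04 0 0 0;0 -0.04 0 0 0;0 -0.03 0 0 0;0 -0.03 0 0 0;0 -0.03 0 0 0;0 -0.03 0 0 0;0 -0.03 0 0 0"

```text
time_s: 56.12
position: [556.2, -17.8, 26.3]
ee_rot: [[-0.0, -0.996, 0.085], [-0.0, 0.085, 0.996], [-1.0, 0.0, -0.0]]
wrist_force: [-3.2, -1.9, 0.6]
finger_gap: -0.002
```

>>> step_arm --motion "0 -0.02 0 0 0;0 -0.02 0 0 0;0 -0.02 0 0 0;0 -0.02 0 0 0;0 -0.02 0 0 0;0 -0.02 0 0 0"

```text
time_s: 56.62
position: [557.1, -17.8, 26.0]
ee_rot: [[-0.007, -0.996, 0.085], [0.0, 0.085, 0.996], [-1.0, 0.007, -0.0]]
wrist_force: [-36.1, 1.4, 21.3]
finger_gap: -0.002
```

>>> step_arm --motion "0 -0.02 0 0 0;0 -0.02 0 0 0;0 -0.02 0 0 0;0 -0.02 0 0 0;0 -0.02 0 0 0"

```text
time_s: 57.03
position: [557.4, -17.8, 25.8]
ee_rot: [[-0.014, -0.996, 0.085], [0.001, 0.085, 0.996], [-1.0, 0.014, -0.0]]
wrist_force: [-64.9, 3.7, 39.6]
finger_gap: 0.001
```

```bash
python3 look.py ak side|head -1;  python3 - <<'E'
from h import *
im=load('akside')[0]; cv2.imwrite('pics/aksidec.png',cv2.resize(im[90:240,230:430],(800,600),interpolation=cv2.INTER_CUBIC)[:,:,::-1])
E
```

```text
57.03 [557.39024763 -17.84942711  25.8032699 ] [[-0.014, -0.996, 0.085], [0.001, 0.085, 0.996], [-1.0, 0.014, -0.0]] [-64.9   3.7  39.6]
```

View pics/aksidec.png

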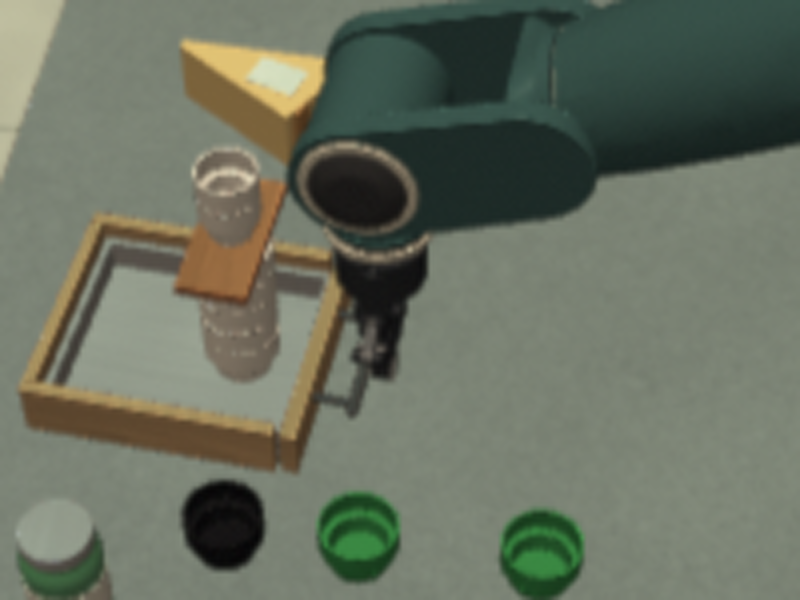

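Hard stop at x≈557: the drawer is home. I pressed up to 65 N there because the third slow call was queued blind. Backing off gently.

>>> step_arm --motion "0 0.04 0 0 0;0 0.04 0 0 0;0 0.05 0 0 0;0 0.06 0 0 0;0 0.08 0 0 0;0 0.1 0 0 0;0 0.2 0 0 0;0 0.4 0 0 0;0 0.6 0 0 0;0 0.6 0 0 0"

```text
time_s: 57.92
position: [497.0, -12.7, 26.1]
ee_rot: [[-0.0, -0.996, 0.085], [0.0, 0.085, 0.996], [-1.0, 0.0, 0.0]]
wrist_force: [-0.4, 0.1, -0.8]
finger_gap: 0.001
```

>>> step_arm --motion "0 0.8 0 0 0;0 1 0 0 0;0 1 0 0 0;0 0.5 0 0 0;-1 0 0 0 0;-1 0 0 0 0;-1 0 0 0 0;0 0 0 0 0;0 0 0 0 0"

```text
time_s: 58.67
position: [399.8, -4.4, 117.8]
ee_rot: [[0.004, -0.996, 0.085], [-0.0, 0.085, 0.996], [-1.0, -0.004, 0.0]]
wrist_force: [-1.1, -0.3, -1.0]
finger_gap: -0.0
```

```bash
python3 look.py al side top wrist;  python3 - <<'E'
from h import *
im=load('alside')[0]; cv2.imwrite('pics/alsidec.png',cv2.resize(im[90:240,230:430],(800,600),interpolation=cv2.INTER_CUBIC)[:,:,::-1])
im,d,c=load('altop');cv2.imwrite('pics/altopc.png',cv2.resize(im[95:245,250:450],(800,600),interpolation=cv2.INTER_CUBIC)[:,:,::-1])
for n in('altop','alside','alwrist'): print(n,board(n,681,-29,174,90,7), rim(n,681,-29,235,252,40))
P=pts(d,c); hsv=cv2.cvtColor(im,cv2.COLOR_RGB2HSV)
m=((hsv[:,:,0]<25)&(hsv[:,:,1]>90)&(P[:,:,2]>45)&(P[:,:,2]<70)&(P[:,:,1]<95)&(P[:,:,1]>-150)&(P[:,:,0]>560)&(P[:,:,0]<900))
q=np.array([ray(x,y,54.5,c)[:2] for y,x in zip(*np.nonzero(m))],np.float32); print(cv2.minAreaRect(q))
E
```

```text
58.67 [399.80589706  -4.36428024 117.79881148] [[0.004, -0.996, 0.085], [-0.0, 0.085, 0.996], [-1.0, -0.004, 0.0]] [-1.1 -0.3 -1. ]
side
[299. 109.] 79 72.5 704.0 -332.1 35.2 46
[285. 136.] 228 245.6 683.6 -28.4 49.2 39
[510. 166.] 385 234.3 2.2 0.0 156.3 192
[255. 162.] 91 47.3 771.9 -46.2 156.1 35
[286. 174.] 189 119.4 686.1 -13.9 36.8 13
[519. 220.] 183 249.2 -22.9 183.9 95.4 47
[243. 222.] 232 115.7 775.4 231.3 39.9 135
[252. 270.] 388 66.6 722.8 361.7 48.6 210
[565. 384.] 3406 90.0 -113.5 576.1 153.8 1910
top
[352. 149.] 622 44.4 727.5 -35.5 216.7 368
[247. 124.] 397 112.9 773.9 231.2 40.2 339
[358. 145.] 408 243.5 682.2 -30.8 48.9 102
[200. 150.] 532 64.0 722.9 361.7 48.7 439
[474. 158.] 273 70.3 701.2 -333.6 34.9 199
wrist
[315. 272.] 79 158.5 389.6 -5.7 3.7 29
[329. 272.] 70 160.0 388.6 0.2 1.8 9
[140. 388.] 302 204.0 387.9 -45.6 4.3 302
[504. 388.] 269 204.0 395.1 39.4 4.3 269
altop (((680.5964965820312, -28.936325073242188), (129.2124481201172, 60.41510772705078), 85.18862915039062), 1044, np.float64(173.86620595129767)) (np.float64(682.1), np.float64(-30.7), np.float64(48.9), 126, 126, np.float64(241.2))
alside (((683.8648071289062, -26.574966430664062), (134.3993377685547, 60.333892822265625), 85.9852523803711), 343, np.float64(174.77016079601503)) (np.float64(683.7), np.float64(-28.9), np.float64(48.3), 68, 82, np.float64(240.9))Traceback (most recent call last):
  File "<stdin>", line 4, in <module>
  File "h.py", line 39, in board
    return cv2.minAreaRect(q),len(q),np.median(P[m][:,2])
           ~~~~~~~~~~~~~~~^^^
cv2.error: OpenCV(4.12.0) /io/opencv/modules/imgproc/src/convhull.cpp:143: error: (-215:Assertion failed) total >= 0 && (depth == CV_32F || depth == CV_32S) in function 'convexHull'
```

View pics/alsidec.png

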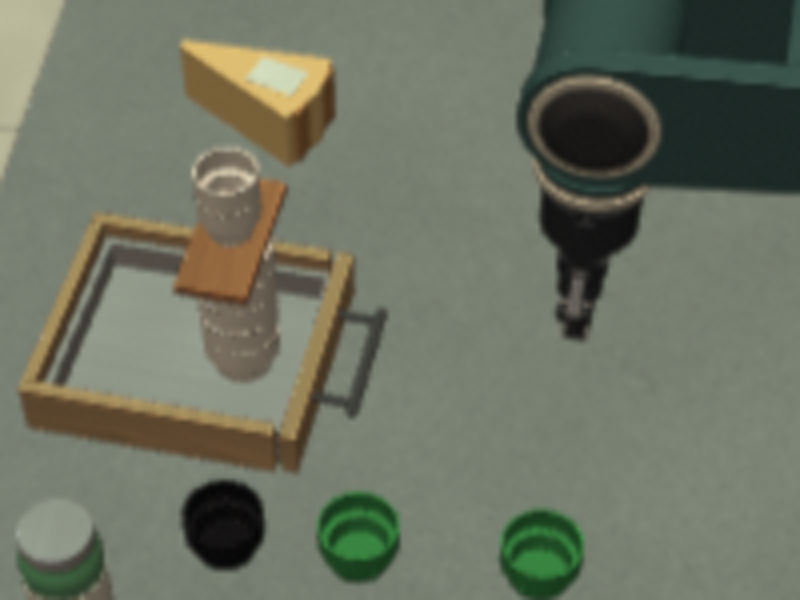

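View pics/altopc.png

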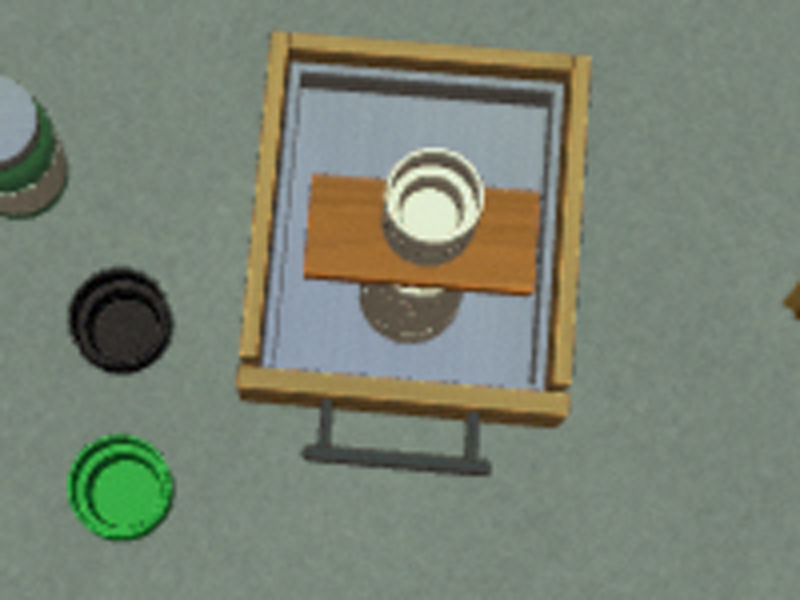

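View pics/alwrist.png

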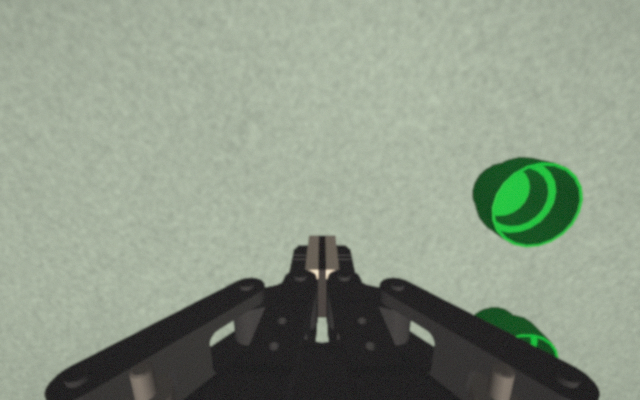

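The drawer is at its stop, the stack is upright and the arm is clear. Handing in.

```bash
python3 -c "
from rig import close_job
print(close_job())"
```

```text
the job is handed in; nothing more can be done
None
```

The job is done as asked and handed in at about 59 s of the 210 s. All four large white tubs were there and are nested on the holder. The board lies on top and the two nested pots stand on its middle. I then pushed the drawer shut by its handle and drew the arm clear. The green and black look-alikes, the cheeses and the jar were not touched.

**Last checks that agreed:**
- **Stack:** each nested tub's rim rose about 26 mm over the one below, and all were centred within about 1 mm.
- **Board:** it lies flat, its top at about z 174, roughly 1–2 mm off the stack's centre. I laid it crosswise in the drawer to keep the arm clear during the push.
- **Pots:** they are upright, with the rim at z 241. They are about 2 mm from the board's centre.
- **During the push:** board and pots moved about 96 mm together with the drawer, and shifted by only about 1 mm relative to each other.

**Checks that fell short or disagreed:**
- **Push force:** at the end stop I sent one small push too many, and the wrist force rose to about 65 N along the push, about 76 N in all. That is below the 120 N wrist limit. It was pressed with the fingers on the handle, but it was not as gentle as intended.
- **Drawer gap:** the pictures show about 4 mm between the drawer front and the well. I took the drawer as home because it stopped hard: the force jumped from 3 to 36 N within 1 mm.
- **Cameras:** they differed from each other by 1–3 mm throughout.

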